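# Make up a sampling kit and a shake-test kit

## Task

Make up two kits from the stock in the middle of the bench, one thing to a compartment, each standing upright on the tray floor. The sampling kit goes in the tray with three compartments: vial at the end with the finger tab, beaker in the middle, dropper bottle at the other end; the shake-test kit goes in the tray with two: timer at the tab end, rubber stopper at the other. Leave the screw cap, tube clip and brass weight where they are.

Things in the scene. Friction and masses are not known exactly. Their poses are not given: they have to be found in the camera images.
- tray_three: Fixed white kit tray with a grey floor: three compartments in a row along x, each 64 x 70 mm inside, walls 3 mm thick, floor 4 mm above the worktop, wall tops 11 mm. Outside 204 x 76 mm, plus a flat rounded finger tab (30 x 44 x 4 mm) at the +x end only. Origin mid-row on the worktop; x to the tab, z up. Compartment centres: y = 0, x = +67 mm (tab end), 0, -67 mm.
- tray_two: Fixed white kit tray with a grey floor: two compartments in a row along x, each 74 x 70 mm inside, walls 3 mm thick, floor 4 mm above the worktop, wall tops 11 mm. Outside 157 x 76 mm, plus a flat rounded finger tab (30 x 44 x 4 mm) at the +x end only. Origin mid-row on the worktop; x to the tab, z up. Compartment centres: y = 0, x = +38.5 mm (tab end), -38.5 mm.
- beaker: Small empty clear beaker, 58 mm high, open at the top; wall 42 mm across, rim flared to 47 mm above 52 mm. About 30 g. Stands upright; origin at the centre of its underside, z up.
- dropper: Dropper bottle, white round body 32 mm across up to 59 mm, then a yellow pointed cap (24 mm across) to 82 mm. About 30 g. Stands upright; origin at the centre of its underside, z up.
- vial: Small clear sample vial with a black snap cap: body 23 mm across up to 40 mm, cap 20 mm across, 48 mm high in all. About 14 g. Stands upright; origin at the centre of its underside, z up.
- stopper: Red rubber stopper, solid, tapered: 31 mm across at the top, narrower at the foot, 28 mm high. About 18 g. Stands upright; origin at the centre of its underside, z up.
- timer: Small off-white digital timer, a flat block standing on edge: 23 mm thick along its x, 60 mm wide along its y, 60 mm high. About 60 g. Stands upright; origin at the centre of its underside, z up.
- screw_cap: Loose blue screw cap, a disc 46 mm across and 13 mm high. Stock that is not needed; origin at the centre of its underside.
- tube_clip: Yellow plastic tube clip, 14 x 50 x 10 mm, lying flat along its y. Stock that is not needed; origin at the centre of its underside.
- brass_weight: Brass balance weight with a knob, 22 mm across, 26 mm high. Stock that is not needed; origin at the centre of its underside.
Not all that is in view belongs to the job. What is shaped like the timer but turquoise is not meant. What is shaped like the beaker but purple is not meant.

How it is judged:
By the outcome, as a careful person would: the job done as asked, in the order asked, and still so for the second after the job is handed in, with the robot touching nothing.
It also fails if it takes over 128 s, if anything falls off the work surface, if the arm or the gripper's body presses on something with over 40 N, if the wrist force passes 120 N, or if a joint passes its speed limit or range.

## Robot

A 6-joint arm with a two-finger parallel gripper is mounted at the origin on a cart in front of the work surface, level with it; the furniture and walls round the work are solid. World frame = base frame: x ahead of the robot, y to its left, z up, the work surface at z = 0. Lengths are in m, angles in rad, forces in N, time in s.
With the tool pointing down it reaches from about 0.275 to 0.975 m from the base axis. Payload 8.4 kg.
Tool frame: the origin (TCP) lies on the centre line of the jaws, within the pads' length; the fingertips stand 11 mm ahead of it and the grasp point (between the pads) lies 8 mm behind it; z points along the fingers, y is the direction in which the jaws open and shut (so a half turn about z gives the same grasp; the last joint's range is limited). The gripper opens to 92 mm and grips with 3 to 60 N. Pads are 20 mm wide; open, the fingers measure 128 mm over their backs; the gripper's body (75 mm by 189 mm) begins 69 mm behind the grasp point.
Start: joints at [-1.126, 0.353, 1.633, -0, 1.155, -0.002], TCP at [0.27, -0.564, 0.204] pointing down, gripper open.
Joint ranges: [-2.63, 2.63], [-0.92, 2.1], [0.06, 2.66], [-1.3, 4.44], [0, 2.69], [-3.02, 3.02]. Speed limits (rad/s): [2.22, 2.22, 2.79, 3.14, 3.14, 3.14].

## Interface

Orientations are given as a rotation vector (axis times angle).
In Python, from workcell import sensors, vision, order gives the robot as it stands.
- The arm moves only by the tool arm_command, never from a script. Its argument "commands" is a list of rows, each a list of 4 numbers: the shift along the world's x, y, z in mm, then the turn about the world's z in rad. A call has 1 to 8 rows; each row is the pose to reach, as a shift and turn from the pose commanded when the call began; what a row does not reach only later rows make up. A row lasts 1/10 s, in which the tool goes at most 50 mm and 8.59 degrees, less where a joint would pass 70% of its speed; a pose out of reach is approached as far as the arm can. A call with a gripper value outside its range is refused whole. "hand" is the finger opening in mm, from 0 to 91.9, set as the call begins (left out, the last holds). The fingers move at their own pace and stop on an object; the grip force is fixed at half the most. Time passes only in rows, so rows that repeat a pose let the fingers close. It gives the time, the measured TCP pose, the force and the opening at its end, in the units of the state.
- sensors.read_state(): the state, without advancing time (a new reading comes with each control period).
- vision.grab_frame(name): name is "scene" or "top"; returns a dict with "pixels" (420x560x3 uint8, red, green, blue), "mtx" (3x3 intrinsics, pixels), "eye" and "attitude" of the camera in the world. Camera axes: x right, y down, z forward; pixel columns grow to the right and rows downward; lengths in m; the calibration is good to about 2 mm. A picture is of the moment at which its call begins. There is no depth.
- order.finish_job(): hands the job in, once; it reports no verdict.
The state is a dict: "t": time; "q": joint angles; "dq": joint speeds; "joint_torque": joint torques, N m; "ee_pos": TCP position; "tcp_rot": TCP orientation; "contact_force": force on the tool from outside, world axes, zero at the start; "ft_torque": the same for the moment, N m; "opening": finger opening in m.
Only numpy, scipy, OpenCV 4.12 (cv2) and the standard library are available. Lean on these libraries where they do the work, as an engineer would, in place of code of your own. Each camera call takes 0.05 s, during which the arm holds its last target.

## Working session

There is one attempt and no reset: what is moved stays moved. The work goes in short steps, Python scripts to look and compute and a tool call to move; the robot and the scene stay as the last step left them, time stands still between calls to the robot, and variables do not carry over. Pictures are saved under pics/ and viewed, and the job is handed in when it is done.

Besides the shell and the picture viewer there is one more tool, called after "Emit:" by a JSON object that holds its "fn" and its "kwargs", one argument or row to a line. arm_command: Moves the arm, as the interface text tells. Its arguments: {"type":"object","properties":{"commands":{"type":"array","items":{"type":"array","items":{"type":"number"}}},"hand":{"type":"number"}},"required":["commands"]}

```bash
ls; mkdir -p pics; python3 - <<'E'
from workcell import sensors, vision
import cv2
s=sensors.read_state(); print(s['t'],s['ee_pos'],s['tcp_rot'],s['opening'])
for n in ("scene","top"):
    f=vision.grab_frame(n); print(n,f['mtx'],f['eye'],f['attitude'])
    cv2.imwrite(f'pics/{n}0.png',f['pixels'][:,:,::-1])
E
```

```text
pics
0.0 [ 0.26982517 -0.56316898  0.20285619] [-3.06217149e+00 -6.95673205e-01  4.84085522e-04] 0.09185708443421935
scene [[404.78733363   0.         283.24052242]
 [  0.         404.78733363 205.80420858]
 [  0.           0.           1.        ]] [0.09643462 0.40166022 0.66496533] [-1.10827478  2.41713529 -0.99796055]
top [[446.82810213   0.         289.036081  ]
 [  0.         446.82810213 205.47412268]
 [  0.           0.           1.        ]] [ 0.29892288 -0.01017371  1.09731151] [-2.08171587  2.11812074 -0.24233178]
```

View pics/scene0.png

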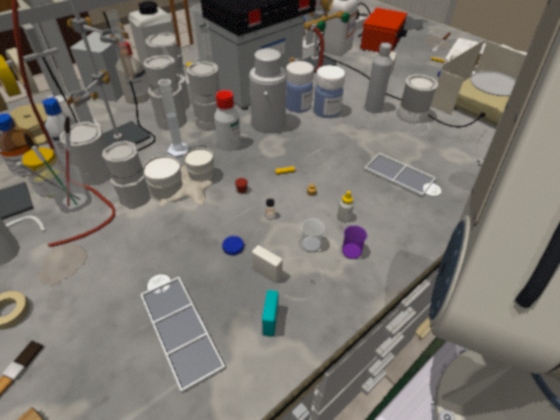

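View pics/top0.png

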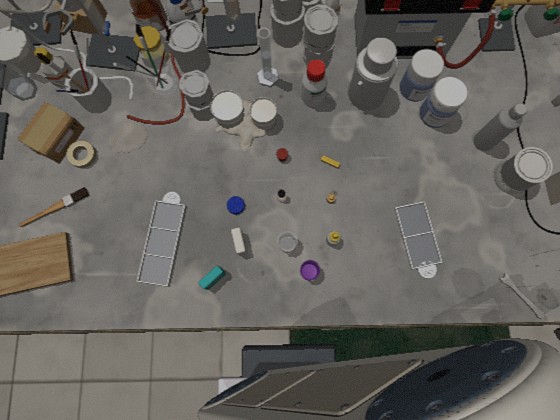

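The top view shows the wanted stock:
- Vial (282,196), clear beaker (288,242), dropper (334,238), off-white timer (238,241) and stopper (282,154).
- Decoys: the turquoise block (211,278) and the purple beaker (310,270).
- Three-tray's tab is at (172,198), two-tray's tab at (428,270).

I'll confirm this in an enlarged crop and measure.

```bash
cat > h.py <<'E'
import numpy as np, cv2
from scipy.spatial.transform import Rotation as R
from workcell import sensors, vision
def ray(f,u,v):
    d=R.from_rotvec(f['attitude']).as_matrix()@np.linalg.inv(f['mtx'])@np.array([u,v,1.]); return np.array(f['eye']),d
def onz(f,u,v,z):
    e,d=ray(f,u,v); return (e+d*(z-e[2])/d[2])
def proj(f,p):
    c=R.from_rotvec(f['attitude']).as_matrix().T@(np.array(p)-f['eye']); q=f['mtx']@c; return q[:2]/q[2]
def crop(f,x0,y0,w,h,k,name):
    c=f['pixels'][y0:y0+h,x0:x0+w,::-1]
    cv2.imwrite(name,cv2.resize(c,None,fx=k,fy=k,interpolation=cv2.INTER_CUBIC))
E
python3 - <<'E'
from h import *
t=vision.grab_frame('top'); s=vision.grab_frame('scene')
np.save('t.npy',t,allow_pickle=True); np.save('s.npy',s,allow_pickle=True)
crop(t,195,140,160,150,4,'pics/c_top.png'); crop(s,215,150,160,190,3,'pics/c_sc.png')
crop(t,130,185,70,110,5,'pics/c_t3.png'); crop(t,385,195,70,90,6,'pics/c_t2.png')
for n,u,v in [('vial',282,196),('tab3',172,198),('tab2',428,270)]:
    p=onz(t,u,v,0); print(n,p, proj(s,p))
E
```

```text
vial [0.58020515 0.00467903 0.        ] [270.34092187 214.29803491]
tab3 [0.57987328 0.28333733 0.        ] [159.5625407  282.33342584]
tab2 [ 0.3877489  -0.34874814  0.        ] [433.79477242 189.69977086]
```

View pics/c_top.png

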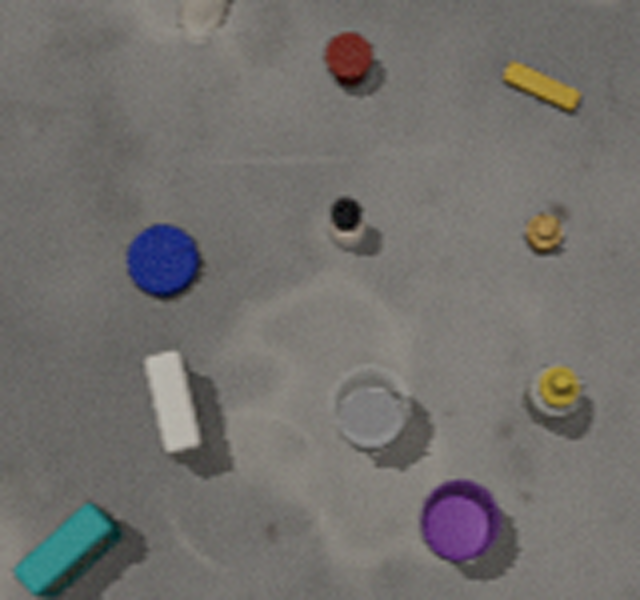

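View pics/c_sc.png

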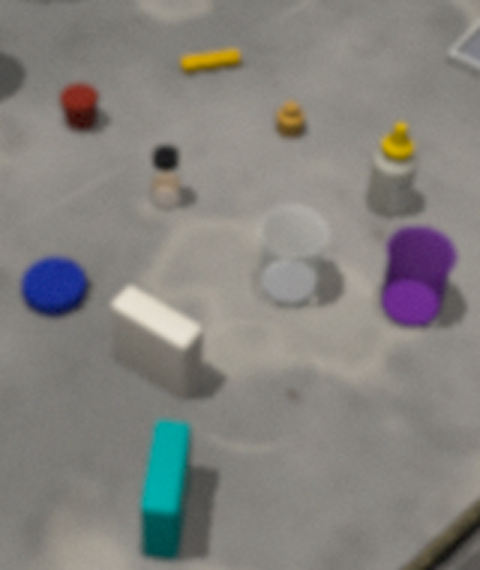

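View pics/c_t3.png

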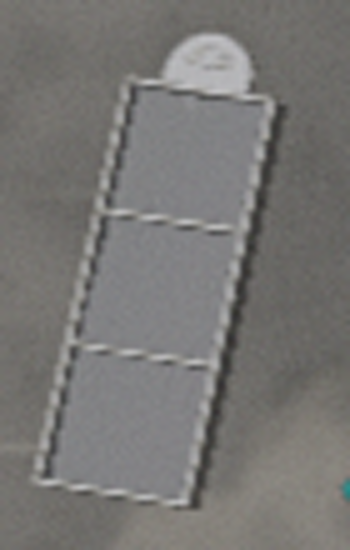

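View pics/c_t2.png

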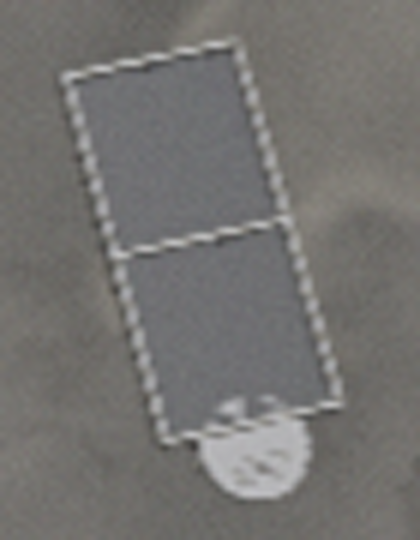

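Both views agree. The clear beaker is at top (288,242); the purple one at (310,270) is a decoy. The off-white timer is at (238,241); the turquoise one at (211,278) is a decoy. Next I'll measure them with colour masks and plane rays in both views.

```bash
cat > m.py <<'E'
from h import *
t=np.load('t.npy',allow_pickle=True).item(); s=np.load('s.npy',allow_pickle=True).item()
T=lambda x,y:(195+(x+.5)/4-.5,140+(y+.5)/4-.5)
S=lambda x,y:(215+(x+.5)/3-.5,150+(y+.5)/3-.5)
def both(n,a,b,z):
    print(n,'top',(onz(t,*T(*a),z)*1000).round(1)[:2],'scene',(onz(s,*S(*b),z)*1000).round(1)[:2])
    e1,d1=ray(t,*T(*a));e2,d2=ray(s,*S(*b));A=np.c_[d1,-d2];k=np.linalg.lstsq(A,e2-e1,rcond=None)[0]
    p,q=e1+k[0]*d1,e2+k[1]*d2; print('   tri',((p+q)*500).round(1),'gap',(np.linalg.norm(p-q)*1000).round(1))
both('vialcap',(346,214),(165,153),.048)
both('stopper',(349,55),(79,94),.028)
both('dropper tip',(564,382),(401,127),.082)
both('dropper cap',(558,388),(398,147),.060)
both('beaker rim',(371,405),(295,235),.058)
both('beaker base',(371,415),(289,283),.001)
tc=[(145,355),(180,350),(200,445),(165,452)]; P=np.array([onz(t,*T(*c),.06) for c in tc])*1000
print('timer',P.round(1)[:,:2],P.mean(0),[np.linalg.norm(P[i]-P[i-1]).round(1) for i in range(4)])
d=P[1]+P[0]-P[2]-P[3]; print('timer yaxis ang',np.arctan2(d[1],d[0]))
m=cv2.inRange(cv2.cvtColor(t['pixels'],cv2.COLOR_RGB2HSV),(0,0,165),(40,60,255))[225:265,225:250]
cc=max(cv2.findContours(m,0,2)[0],key=cv2.contourArea)+np.array([225,225]); r=cv2.minAreaRect(cc);print(r)
B=np.array([onz(t,*b,.06) for b in cv2.boxPoints(r)])*1000;print(B.round(1)[:,:2],B.mean(0))
both('timer c',(172,401),(157,313),.06)
for n,q,o,k in [('t3',[(125,80),(275,100),(192,505),(35,482)],(130,185),5),('t2',[(62,75),(240,40),(342,405),(165,440)],(385,195),6)]:
    P=np.array([onz(t,o[0]+(x+.5)/k-.5,o[1]+(y+.5)/k-.5,.011) for x,y in q])*1000
    c=P.mean(0); d=P[0]+P[1]-P[2]-P[3]; a=np.arctan2(d[1],d[0]); print(n,c.round(1),'far-dir ang',a,[np.linalg.norm(P[i]-P[i-1]).round(1) for i in range(4)])
    u=np.array([np.cos(a),np.sin(a)])
    for off in ((67,0,-67) if n=='t3' else (38.5,-38.5)): print('  far',off,(c[:2]+u*off).round(1))
E
python3 m.py
```

```text
vialcap top [575.1   6.1] scene [577.3   8.5]
   tri [576.8   7.   46.8] gap 3.2
stopper top [684.2   3.1] scene [686.4   5.3]
   tri [685.6   4.1  27.2] gap 3.0
dropper tip top [ 464.3 -118.4] scene [ 464.2 -112.1]
   tri [ 466.6 -118.2   75.9] gap 3.2
dropper cap top [ 464.4 -117. ] scene [ 465.4 -114.5]
   tri [ 465.6 -116.7   58. ] gap 2.2
beaker rim top [456.5  -7.2] scene [454.1  -1.6]
   tri [458.1  -6.9  50.4] gap 1.1
beaker base top [458.9  -7. ] scene [458.2  -5. ]
   tri [459.5  -6.9  -1.8] gap 0.4
timer [[488.2 125.4]
 [490.9 104.8]
 [434.5  92.7]
 [430.7 113. ]] [461.0650596  108.97710711  60.        ] [np.float64(58.8), np.float64(20.8), np.float64(57.7), np.float64(20.7)]
timer yaxis ang 0.21146001432064582
((237.4494171142578, 239.78086853027344), (23.610248565673828, 7.570271015167236), 77.00537872314453)
[[486.4 124.8]
 [490.2 107.5]
 [435.5  94.6]
 [431.9 111.8]] [460.99034739 109.68124711  60.        ]
timer c top [460.6 109.2] scene [462.2 110.7]
   tri [461.5 109.9  59.5] gap 2.1
t3 [466.  302.4  11. ] far-dir ang -0.163821293012677 [np.float64(201.1), np.float64(76.4), np.float64(201.6), np.float64(76.9)]
  far 67 [532.1 291.4]
  far 0 [466.  302.4]
  far -67 [399.9 313.3]
t2 [ 474.8 -328.9   11. ] far-dir ang 0.19145894368544794 [np.float64(154.5), np.float64(76.4), np.float64(154.8), np.float64(73.7)]
  far 38.5 [ 512.6 -321.6]
  far -38.5 [ 437.  -336.3]
```

Emit:
{"fn": "arm_command", "kwargs": {
  "commands": [
    [20, 38, -6, -0.06],
    [40, 76, -12, -0.12],
    [60, 114, -18, -0.18],
    [80, 152, -24, -0.24],
    [100, 190, -30, -0.24],
    [120, 228, -36, -0.24],
    [140, 266, -42, -0.24],
    [160, 304, -48, -0.24]
  ],
  "hand": 50
}}

```text
t: 1.0
ee_pos: [0.4306, -0.2581, 0.1554]
tcp_rot: [3.125, 0.324, 0.0]
contact_force: [0.0, 0.8, 0.2]
opening: 0.0498
```

Emit:
{"fn": "arm_command", "kwargs": {
  "commands": [
    [21, 38, 0, 0],
    [42, 76, 0, 0],
    [63, 115, 0, 0],
    [84, 153, 0, 0],
    [105, 191, 0, 0],
    [126, 230, 0, 0],
    [146, 266, 0, 0],
    [146, 266, 0, 0]
  ]
}}

```text
t: 1.8
ee_pos: [0.5782, 0.0102, 0.1556]
tcp_rot: [-3.123, -0.329, -0.003]
contact_force: [-0.5, 0.4, -0.1]
opening: 0.0497
```

Emit:
{"fn": "arm_command", "kwargs": {
  "commands": [
    [0, 0, -30, 0],
    [0, 0, -60, 0],
    [0, 0, -90, 0],
    [0, 0, -90, 0],
    [0, 0, -90, 0]
  ]
}}

```text
t: 2.3
ee_pos: [0.5756, 0.0058, 0.0657]
tcp_rot: [-3.125, -0.324, 0.002]
contact_force: [0.8, -1.0, 0.8]
opening: 0.0495
```

```bash
cat > look.py <<'E'
import sys
from h import *
# look.py tag  -> save both; optional crop args: cam x0 y0 w h k
tag=sys.argv[1]
st=sensors.read_state();print(st['t'],(st['ee_pos']*1000).round(1),st['opening'])
a=sys.argv[2:]
for i in range(0,len(a),6):
    f=vision.grab_frame(a[i]);x,y,w,h,k=map(int,a[i+1:i+6]);crop(f,x,y,w,h,k,f'pics/{tag}_{a[i]}.png');np.save(a[i]+'_last.npy',f,allow_pickle=True)
E
python3 look.py v1 scene 200 100 200 160 4
```

```text
2.3 [575.6   5.8  65.7] 0.04952293821901782
```

View pics/v1_scene.png

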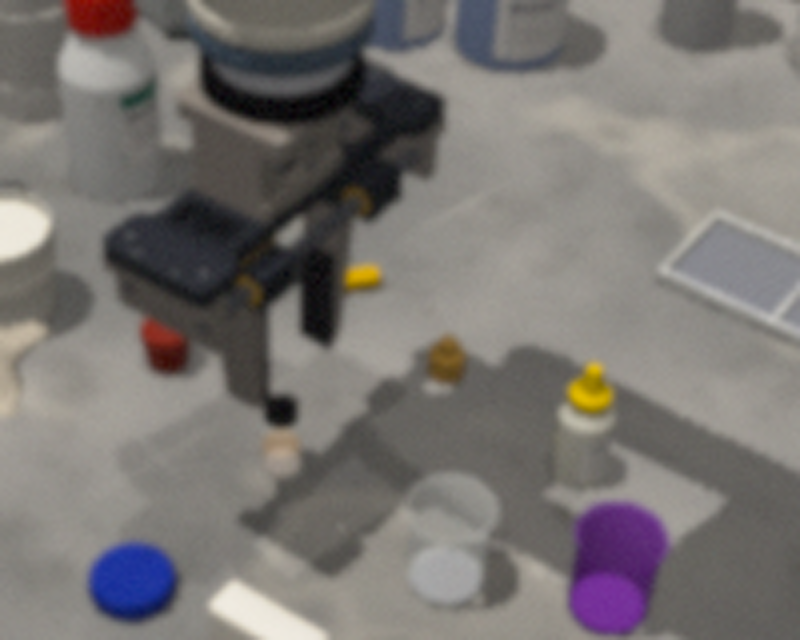

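```bash
python3 - <<'E'
from h import *
s=np.load('scene_last.npy',allow_pickle=True).item()
st=sensors.read_state(); Rm=R.from_rotvec(st['tcp_rot']).as_matrix(); p=st['ee_pos']
print(Rm.round(2))
K=lambda q:((proj(s,q)-[200,100]+.5)*4-.5).round()
for y in (-.025,.025,-.043,.043,0): 
  for x in (-.01,.01): print(y,x,K(p+Rm@[x,y,.011]))
print('vialtop',K([.576,.007,.048]),'base',K([.576,.007,0]))
E
```

```text
[[ 0.98  0.2   0.  ]
 [ 0.2  -0.98 -0.  ]
 [ 0.    0.   -1.  ]]
-0.025 -0.01 [270. 427.]
-0.025 0.01 [241. 410.]
0.025 -0.01 [328. 375.]
0.025 0.01 [299. 360.]
-0.043 -0.01 [249. 447.]
-0.043 0.01 [219. 430.]
0.043 -0.01 [347. 357.]
0.043 0.01 [319. 342.]
0 -0.01 [299. 401.]
0 0.01 [270. 385.]
vialtop [284. 404.] base [284. 465.]
```

```bash
python3 look.py v2 top 195 120 180 140 4 scene 230 150 80 80 8; python3 - <<'E'
from h import *
s=np.load('top_last.npy',allow_pickle=True).item()
st=sensors.read_state(); Rm=R.from_rotvec(st['tcp_rot']).as_matrix(); p=st['ee_pos']
K=lambda q:((proj(s,q)-[195,120]+.5)*4-.5).round()
for y in (-.025,.025,-.043,.043): 
  for x in (-.01,.01): print(y,x,K(p+Rm@[x,y,.011]))
for y in (-.0945,.0945):
  for x in (-.0375,.0375): print('body',y,x,K(p+Rm@[x,y,-.077]))
E
```

```text
2.35 [576.5   5.9  66.7] 0.049769915399485845
-0.025 -0.01 [309. 312.]
-0.025 0.01 [302. 280.]
0.025 -0.01 [390. 294.]
0.025 0.01 [382. 263.]
-0.043 -0.01 [279. 318.]
-0.043 0.01 [272. 287.]
0.043 -0.01 [419. 287.]
0.043 0.01 [411. 256.]
body -0.0945 -0.0375 [189. 348.]
body -0.0945 0.0375 [162. 220.]
body 0.0945 -0.0375 [524. 274.]
body 0.0945 0.0375 [492. 148.]
```

View pics/v2_top.png

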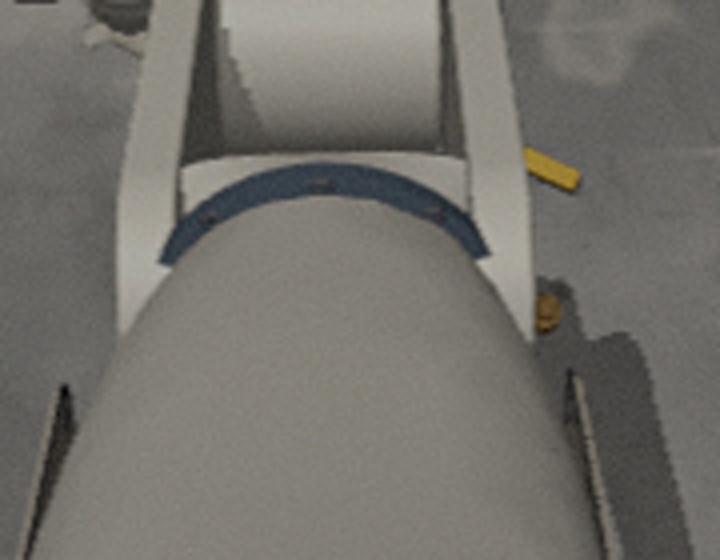

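View pics/v2_scene.png

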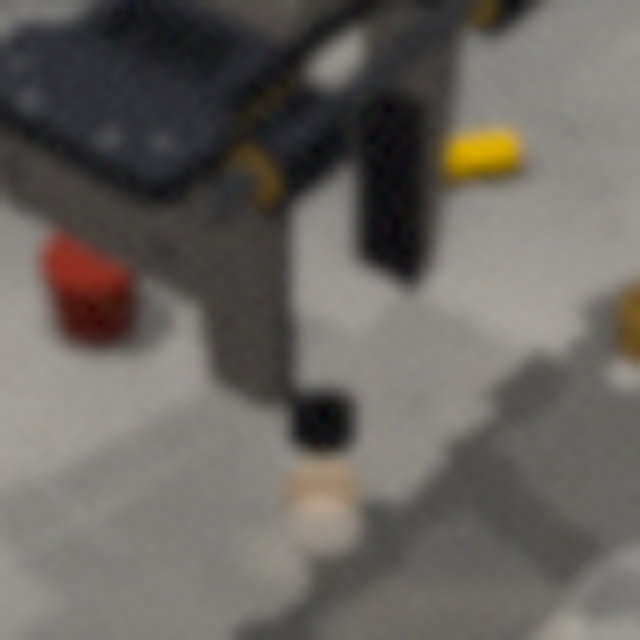

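The fingertips look about 8 px higher in the scene view than the TCP reading predicts: right pad bottom observed at (278,184), expected at about (278,192). I'll test this over bare bench before grasping.

Emit:
{"fn": "arm_command", "kwargs": {
  "commands": [
    [-20, -20, 0, 0],
    [-40, -41, 0, 0],
    [-61, -61, 0, 0],
    [-61, -61, -20, 0],
    [-61, -61, -30, 0],
    [-61, -61, -40, 0],
    [-61, -61, -42, 0],
    [-61, -61, -42, 0]
  ],
  "hand": 50
}}

```text
t: 3.25
ee_pos: [0.5153, -0.0543, 0.0234]
tcp_rot: [-3.125, -0.325, 0.001]
contact_force: [-0.5, 0.3, -0.3]
opening: 0.0497
```

```bash
python3 look.py v3 scene 220 150 130 110 6; python3 - <<'E'
from h import *
s=np.load('scene_last.npy',allow_pickle=True).item()
st=sensors.read_state(); Rm=R.from_rotvec(st['tcp_rot']).as_matrix(); p=st['ee_pos']
K=lambda q:((proj(s,q)-[220,150]+.5)*6-.5).round()
for y in (-.025,.025,-.043,.043): 
  for x in (-.01,.01): print(y,x,K(p+Rm@[x,y,.011]))
E
```

```text
3.25 [515.3 -54.3  23.4] 0.049715800746290034
-0.025 -0.01 [523. 439.]
-0.025 0.01 [478. 414.]
0.025 -0.01 [599. 360.]
0.025 0.01 [555. 337.]
-0.043 -0.01 [494. 468.]
-0.043 0.01 [449. 443.]
0.043 -0.01 [626. 333.]
0.043 0.01 [581. 310.]
```

View pics/v3_scene.png

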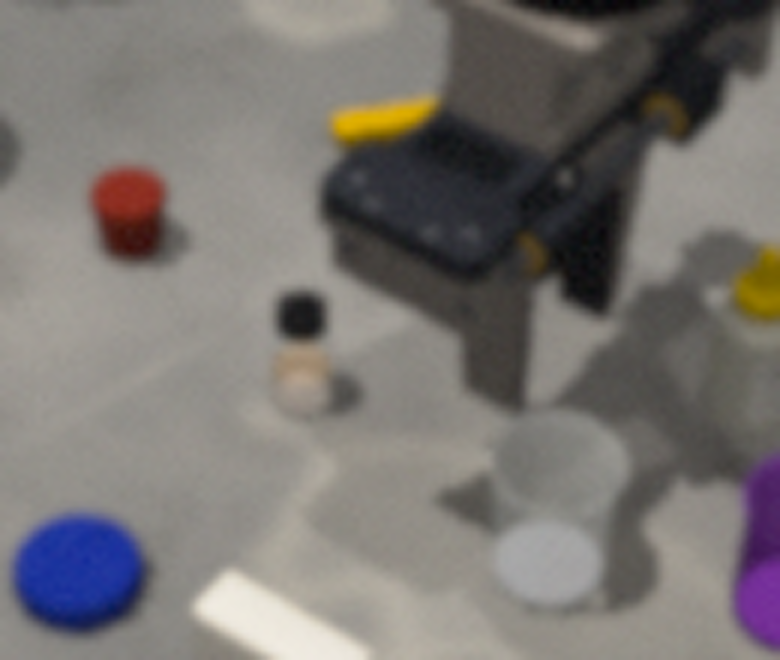

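Emit:
{"fn": "arm_command", "kwargs": {
  "commands": [
    [0, 0, -4, 0],
    [0, 0, -8, 0],
    [0, 0, -8, 0],
    [0, 0, -8, 0]
  ]
}}

```text
t: 3.7
ee_pos: [0.515, -0.0546, 0.0155]
tcp_rot: [-3.125, -0.324, 0.0]
contact_force: [1.0, 0.2, 1.3]
opening: 0.05
```

Emit:
{"fn": "arm_command", "kwargs": {
  "commands": [
    [0, 0, -2, 0],
    [0, 0, -4, 0],
    [0, 0, -5, 0],
    [0, 0, -5, 0]
  ]
}}

```text
t: 4.1
ee_pos: [0.5149, -0.0547, 0.0104]
tcp_rot: [-3.125, -0.324, 0.0]
contact_force: [-0.2, -0.4, -0.0]
opening: 0.0503
```

```bash
python3 look.py v4 scene 220 150 130 110 6
```

```text
4.1 [514.9 -54.7  10.4] 0.05028764145435766
```

View pics/v4_scene.png

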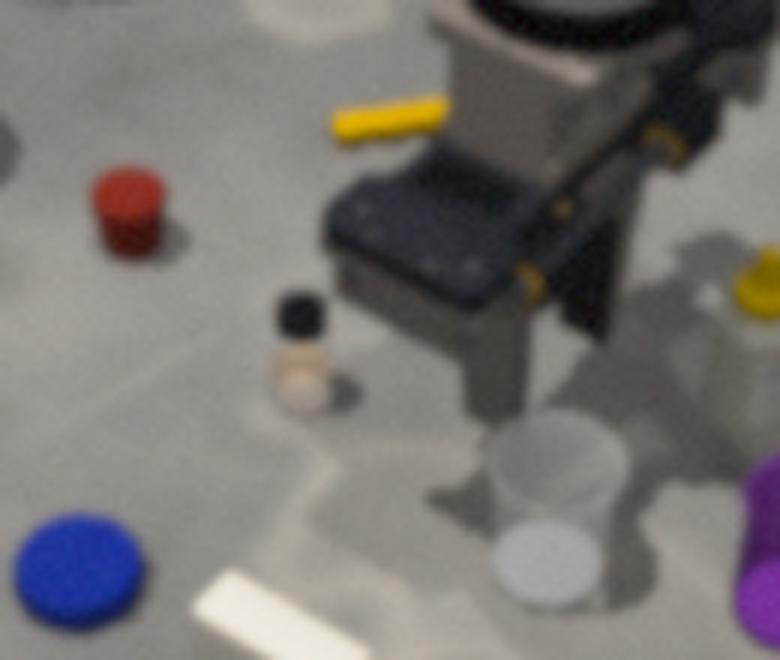

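No contact at reading z 10, so the tips really are higher than reported. I'll keep probing gently.

Emit:
{"fn": "arm_command", "kwargs": {
  "commands": [
    [0, 0, -3, 0],
    [0, 0, -6, 0],
    [0, 0, -8, 0],
    [0, 0, -8, 0]
  ]
}}

```text
t: 4.55
ee_pos: [0.5148, -0.0546, 0.0022]
tcp_rot: [-3.125, -0.324, 0.001]
contact_force: [0.1, 0.0, 0.0]
opening: 0.0499
```

Emit:
{"fn": "arm_command", "kwargs": {
  "commands": [
    [0, 0, -2, 0],
    [0, 0, -4, 0],
    [0, 0, -4, 0]
  ]
}}

```text
t: 4.85
ee_pos: [0.5149, -0.0546, -0.0017]
tcp_rot: [-3.125, -0.324, 0.001]
contact_force: [0.6, 0.2, 0.3]
opening: 0.0497
```

Emit:
{"fn": "arm_command", "kwargs": {
  "commands": [
    [0, 0, -1, 0],
    [0, 0, -2, 0],
    [0, 0, -2, 0]
  ]
}}

```text
t: 5.15
ee_pos: [0.515, -0.0546, -0.0035]
tcp_rot: [-3.125, -0.324, 0.0]
contact_force: [-0.2, -0.5, -0.2]
opening: 0.0501
```

```bash
python3 look.py v5 scene 220 150 130 110 6
```

```text
5.15 [515.  -54.6  -3.5] 0.05011676813619233
```

View pics/v5_scene.png

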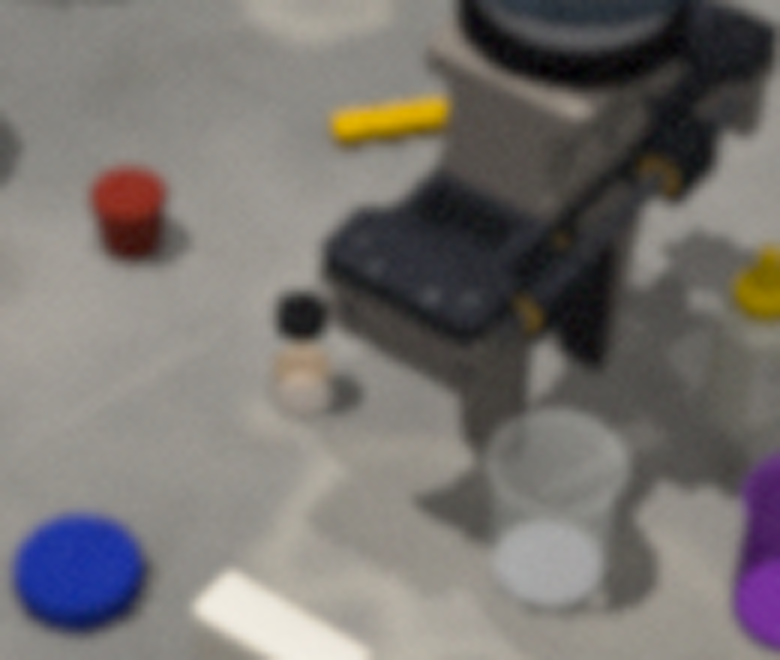

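Emit:
{"fn": "arm_command", "kwargs": {
  "commands": [
    [0, 0, -2, 0],
    [0, 0, -4, 0],
    [0, 0, -6, 0],
    [0, 0, -6, 0]
  ]
}}

```text
t: 5.6
ee_pos: [0.5148, -0.0546, -0.0097]
tcp_rot: [-3.125, -0.324, 0.001]
contact_force: [0.5, 0.3, 0.4]
opening: 0.0502
```

Emit:
{"fn": "arm_command", "kwargs": {
  "commands": [
    [0, 0, -1, 0],
    [0, 0, -2, 0],
    [0, 0, -2, 0]
  ]
}}

```text
t: 5.9
ee_pos: [0.5151, -0.0546, -0.0106]
tcp_rot: [3.125, 0.324, 0.0]
contact_force: [-3.6, 0.7, 12.6]
opening: 0.0502
```

Emit:
{"fn": "arm_command", "kwargs": {
  "commands": [
    [0, 0, -1, 0],
    [0, 0, -2, 0],
    [0, 0, -2, 0]
  ]
}}

```text
t: 6.2
ee_pos: [0.5152, -0.0547, -0.0108]
tcp_rot: [3.125, 0.324, 0.0]
contact_force: [-11.7, 2.0, 42.5]
opening: 0.0499
```

Emit:
{"fn": "arm_command", "kwargs": {
  "commands": [
    [0, 0, -1, 0],
    [0, 0, -2, 0],
    [0, 0, -2, 0]
  ]
}}

```text
t: 6.5
ee_pos: [0.5153, -0.0546, -0.0109]
tcp_rot: [3.125, 0.324, 0.001]
contact_force: [-18.9, 2.5, 70.7]
opening: 0.0494
```

```bash
python3 look.py v6 scene 220 150 130 110 6
```

```text
6.5 [515.3 -54.6 -10.9] 0.04935894824935011
```

View pics/v6_scene.png

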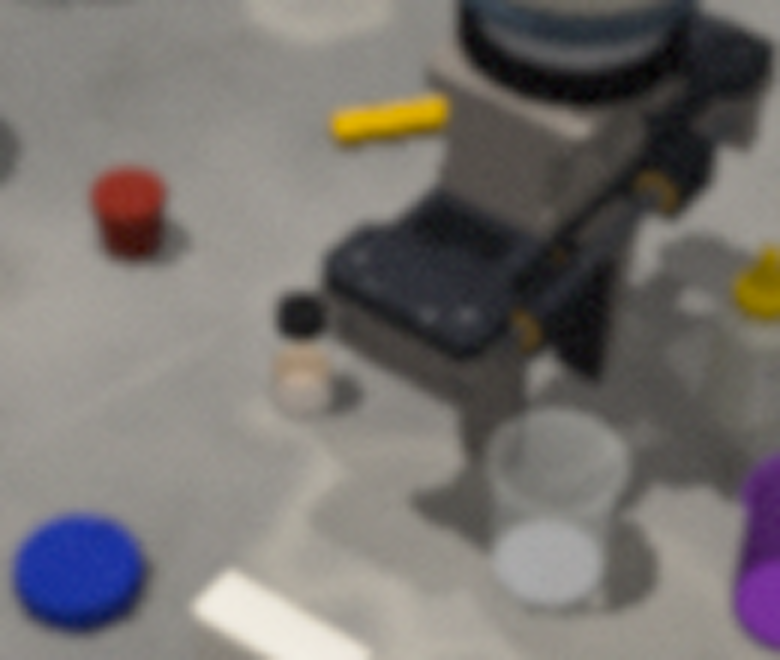

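Contact is at reading z ≈ -10.5, while the tips should meet the bench at +11. So true z = reading + 21 mm. I chained those probe steps too far and pushed with 70 N at the fingertips. Backing off, then checking for lateral offset.

Emit:
{"fn": "arm_command", "kwargs": {
  "commands": [
    [0, 0, 4, 0],
    [0, 0, 10, 0],
    [0, 0, 10, 0],
    [0, 0, 10, 0]
  ]
}}

```text
t: 6.95
ee_pos: [0.5151, -0.0547, -0.0056]
tcp_rot: [3.125, 0.324, -0.0]
contact_force: [-0.5, -0.4, -0.5]
opening: 0.05
```

```bash
python3 look.py v7 scene 260 180 90 70 8;python3 - <<'E'
from h import *
s=np.load('scene_last.npy',allow_pickle=True).item()
st=sensors.read_state(); Rm=R.from_rotvec(st['tcp_rot']).as_matrix(); p=st['ee_pos']+[0,0,.0213]
print(p)
K=lambda q:((proj(s,q)-[260,180]+.5)*8-.5).round()
for y in (-.025,.025,-.043,.043): 
  for x in (-.01,.01): print(y,x,K(p+Rm@[x,y,.011]))
E
```

```text
6.95 [515.1 -54.7  -5.6] 0.050019610387248455
[ 0.51485585 -0.0546479   0.01549855]
-0.025 -0.01 [378. 366.]
-0.025 0.01 [319. 333.]
0.025 -0.01 [479. 262.]
0.025 0.01 [420. 230.]
-0.043 -0.01 [340. 406.]
-0.043 0.01 [280. 372.]
0.043 -0.01 [514. 225.]
0.043 0.01 [456. 195.]
```

View pics/v7_scene.png

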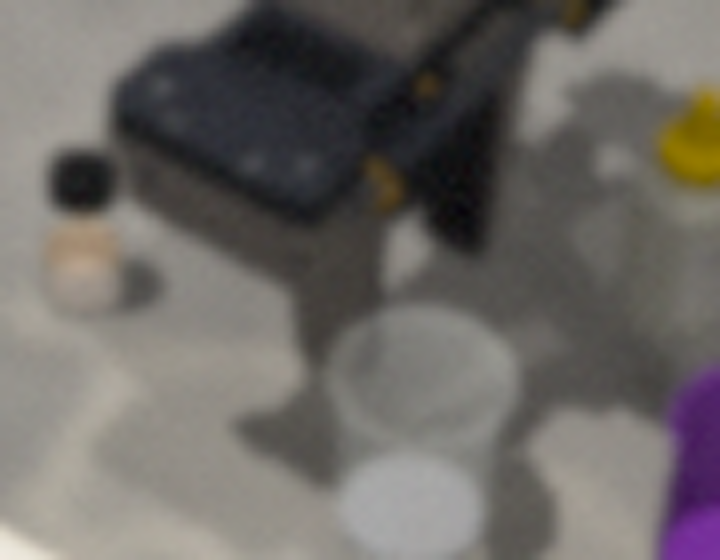

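Emit:
{"fn": "arm_command", "kwargs": {
  "commands": [
    [0, 0, 40, 0],
    [0, 0, 68, 0],
    [30, 32, 68, 0],
    [60, 63, 68, 0],
    [60, 63, 68, 0],
    [60, 63, 45, 0],
    [60, 63, 45, 0],
    [60, 63, 45, 0]
  ],
  "hand": 50
}}

```text
t: 7.8
ee_pos: [0.5738, 0.008, 0.0389]
tcp_rot: [-3.125, -0.324, 0.004]
contact_force: [0.4, 0.2, 0.7]
opening: 0.0499
```

```bash
python3 look.py v8 scene 230 150 90 80 8
```

```text
7.8 [573.8   8.   38.9] 0.049944664451136336
```

View pics/v8_scene.png

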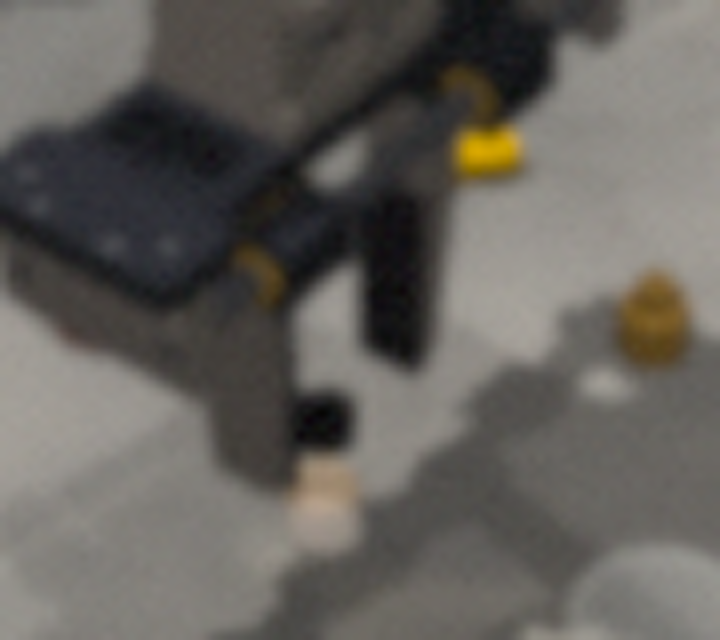

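The vial sits centred between the fingers. Lower and grip it.

Emit:
{"fn": "arm_command", "kwargs": {
  "commands": [
    [0, 0, -20, 0],
    [0, 0, -38, 0],
    [0, 0, -38, 0]
  ]
}}

```text
t: 8.15
ee_pos: [0.5736, 0.008, 0.0005]
tcp_rot: [-3.125, -0.323, 0.004]
contact_force: [-1.0, -0.4, -0.4]
opening: 0.05
```

Emit:
{"fn": "arm_command", "kwargs": {
  "commands": [
    [0, 0, 0, 0],
    [0, 0, 0, 0],
    [0, 0, 0, 0],
    [0, 0, 0, 0],
    [0, 0, 0, 0],
    [0, 0, 0, 0]
  ],
  "hand": 15
}}

```text
t: 8.75
ee_pos: [0.5757, 0.0083, 0.0024]
tcp_rot: [3.125, 0.324, 0.002]
contact_force: [-0.2, -0.9, 6.1]
opening: 0.0216
```

```bash
python3 look.py v9 scene 230 150 90 80 8
```

```text
8.75 [575.7   8.3   2.4] 0.021637248925553177
```

View pics/v9_scene.png

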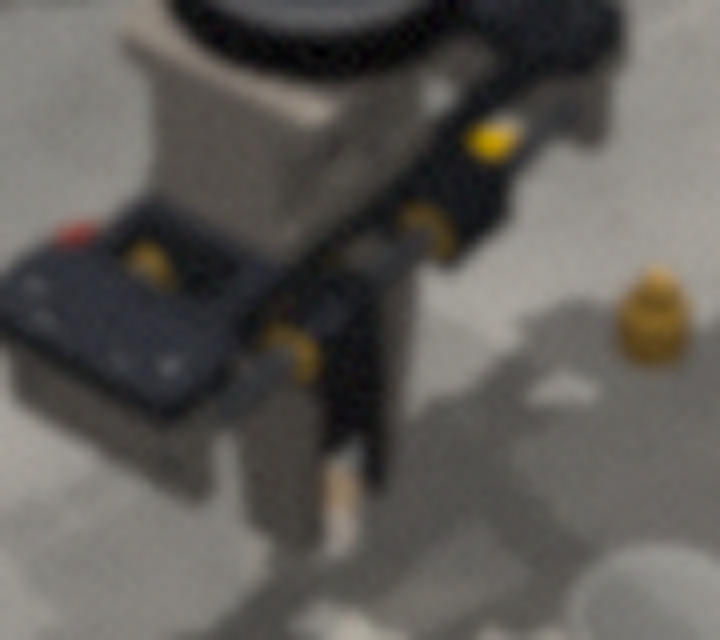

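```bash
python3 - <<'E'
from h import *
s=np.load('scene_last.npy',allow_pickle=True).item()
st=sensors.read_state(); Rm=R.from_rotvec(st['tcp_rot']).as_matrix(); p=st['ee_pos']+[0,0,.0213]
print(p,st['contact_force'],st['ft_torque'])
K=lambda q:((proj(s,q)-[230,150]+.5)*8-.5).round()
for y in (-.011,.011): 
  for x in (-.01,.01): print(y,x,K(p+Rm@[x,y,.011]))
for z in (0,.02,.048): print(K([.576,.007,z]))
E
```

```text
[0.57568579 0.00833848 0.02370681] [-1.37424651 -0.7341973   6.55117949] [-0.0524153   0.19058561 -0.02114953]
-0.011 -0.01 [330. 541.]
-0.011 0.01 [273. 508.]
0.011 -0.01 [379. 495.]
0.011 0.01 [323. 463.]
[329. 530.]
[329. 481.]
[328. 409.]
```

Emit:
{"fn": "arm_command", "kwargs": {
  "commands": [
    [0, 0, 20, 0],
    [0, 0, 50, 0],
    [0, 0, 80, 0],
    [0, 0, 110, 0],
    [0, 0, 140, 0],
    [0, 0, 140, 0]
  ]
}}

```text
t: 9.4
ee_pos: [0.5777, 0.0084, 0.1458]
tcp_rot: [3.124, 0.324, 0.011]
contact_force: [1.1, -0.3, 0.0]
opening: 0.0216
```

```bash
python3 look.py v10 scene 180 80 160 130 5
```

```text
9.4 [577.7   8.4 145.8] 0.021570845879257144
```

View pics/v10_scene.png

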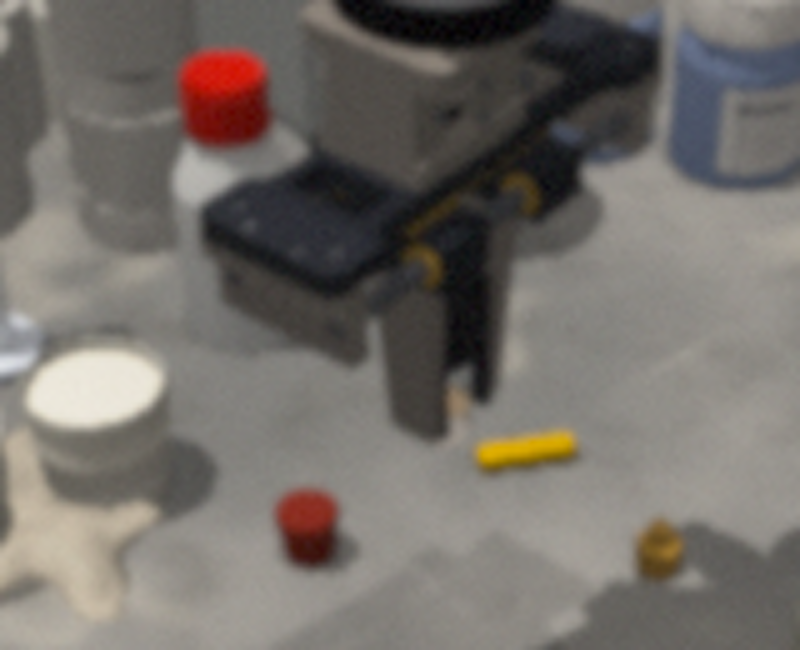

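```bash
python3 - <<'E'
from h import *
s=np.load('s.npy',allow_pickle=True).item()
crop(s,130,265,110,130,5,'pics/s_t3.png'); crop(s,350,140,100,65,8,'pics/s_t2.png')
E
```

View pics/s_t3.png

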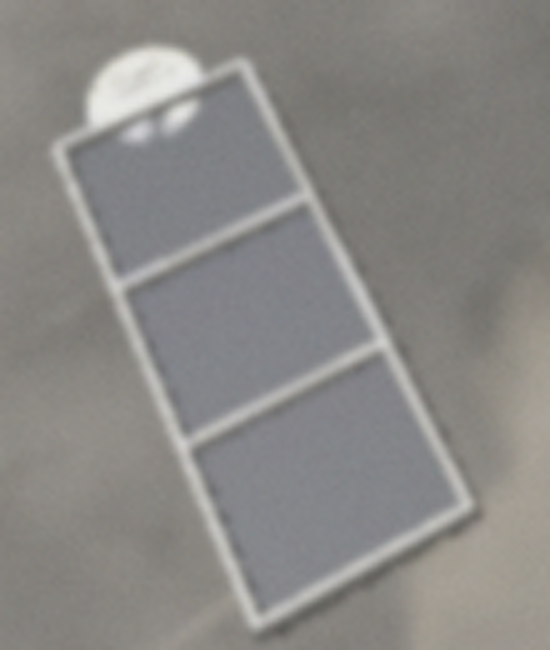

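View pics/s_t2.png

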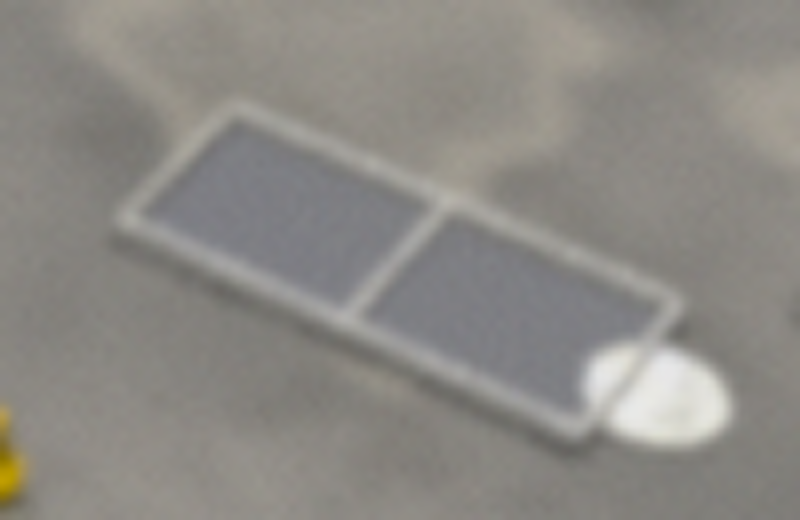

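```bash
python3 - <<'E'
from h import *
s=np.load('s.npy',allow_pickle=True).item()
for n,q,o,k in [('t3',[(53,147),(245,58),(476,508),(257,627)],(130,265),5),('t2',[(120,212),(240,100),(684,298),(583,434)],(350,140),8)]:
    P=np.array([onz(s,o[0]+(x+.5)/k-.5,o[1]+(y+.5)/k-.5,.011) for x,y in q])*1000
    c=P.mean(0); d=P[0]+P[1]-P[2]-P[3]; a=np.arctan2(d[1],d[0]); print(n,c.round(1),'far-dir ang',a,[np.linalg.norm(P[i]-P[i-1]).round(1) for i in range(4)])
    u=np.array([np.cos(a),np.sin(a)])
    for off in ((67,0,-67) if n=='t3' else (38.5,-38.5)): print('  far',off,(c[:2]+u*off).round(1))
E
```

```text
t3 [466.4 304.8  11. ] far-dir ang -0.1671261642668344 [np.float64(201.7), np.float64(75.3), np.float64(204.0), np.float64(74.7)]
  far 67 [532.5 293.6]
  far 0 [466.4 304.8]
  far -67 [400.4 315.9]
t2 [ 476.6 -327.2   11. ] far-dir ang 0.1788790529497394 [np.float64(157.3), np.float64(74.8), np.float64(154.0), np.float64(76.3)]
  far 38.5 [ 514.4 -320.3]
  far -38.5 [ 438.7 -334. ]
```

Emit:
{"fn": "arm_command", "kwargs": {
  "commands": [
    [-6, 41, 0, 0],
    [-12, 82, 0, 0],
    [-19, 123, 0, 0],
    [-25, 164, 0, 0],
    [-31, 205, 0, 0],
    [-37, 246, 0, 0],
    [-43, 285, 0, 0],
    [-43, 285, 0, 0]
  ]
}}

```text
t: 10.25
ee_pos: [0.5305, 0.2971, 0.14]
tcp_rot: [-3.124, -0.33, 0.002]
contact_force: [0.1, 0.0, -1.2]
opening: 0.0216
```

Emit:
{"fn": "arm_command", "kwargs": {
  "commands": [
    [0, 0, -30, 0],
    [0, 0, -60, 0],
    [0, 0, -90, 0],
    [0, 0, -90, 0],
    [0, 0, -90, 0]
  ]
}}

```text
t: 10.75
ee_pos: [0.5314, 0.2924, 0.0509]
tcp_rot: [3.124, 0.324, -0.003]
contact_force: [-0.2, -0.2, -0.5]
opening: 0.0216
```

```bash
python3 look.py v11 scene 100 220 160 130 5
```

```text
10.75 [531.4 292.4  50.9] 0.02164210436781113
```

View pics/v11_scene.png

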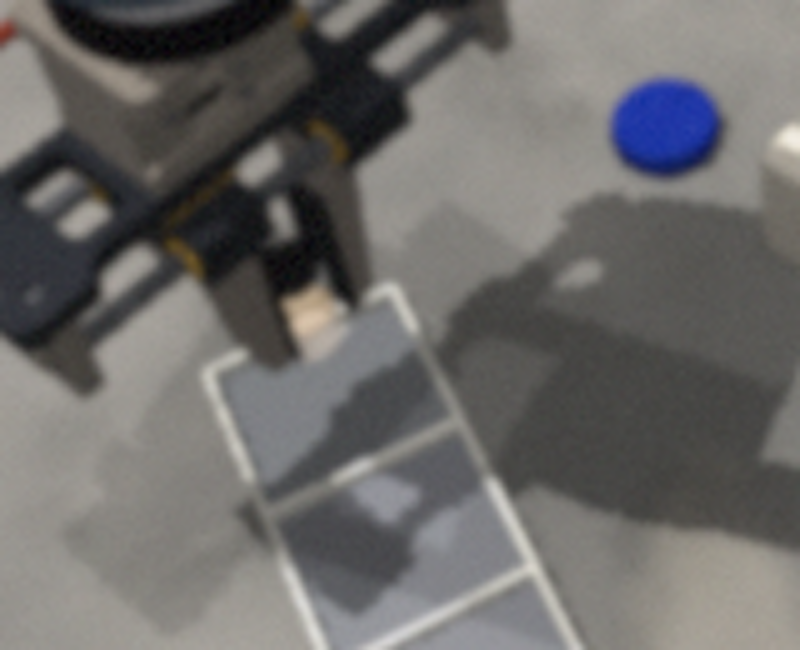

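Emit:
{"fn": "arm_command", "kwargs": {
  "commands": [
    [0, 0, -20, 0],
    [0, 0, -38, 0],
    [0, 0, -40, 0],
    [0, 0, -40, 0]
  ]
}}

```text
t: 11.2
ee_pos: [0.5326, 0.2935, 0.0126]
tcp_rot: [-3.124, -0.324, -0.001]
contact_force: [0.1, -0.1, 0.8]
opening: 0.0213
```

```bash
python3 look.py v12 scene 120 250 110 90 7
```

```text
11.2 [532.6 293.5  12.6] 0.021262523200351612
```

View pics/v12_scene.png

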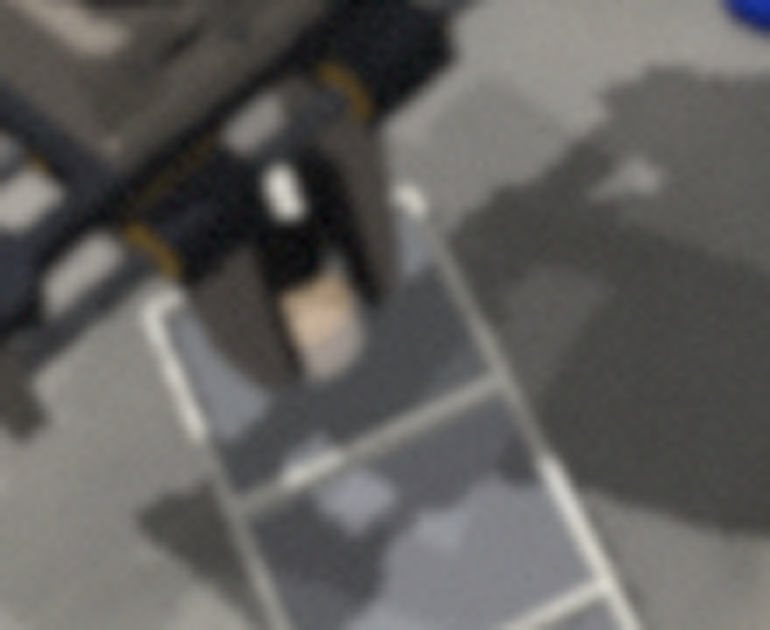

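Centred in the tab compartment; lower the last few mm.

Emit:
{"fn": "arm_command", "kwargs": {
  "commands": [
    [0, 0, -3, 0],
    [0, 0, -5, 0],
    [0, 0, -5, 0]
  ]
}}

```text
t: 11.55
ee_pos: [0.5321, 0.2934, 0.0068]
tcp_rot: [-3.125, -0.324, -0.0]
contact_force: [0.5, -0.3, 0.4]
opening: 0.0213
```

Emit:
{"fn": "arm_command", "kwargs": {
  "commands": [
    [0, 0, -1, 0],
    [0, 0, -1, 0]
  ]
}}

```text
t: 11.75
ee_pos: [0.5323, 0.2935, 0.0064]
tcp_rot: [-3.125, -0.324, -0.001]
contact_force: [-2.7, -1.0, 7.6]
opening: 0.0217
```

Emit:
{"fn": "arm_command", "kwargs": {
  "commands": [
    [0, 0, 0, 0],
    [0, 0, 0, 0],
    [0, 0, 0, 0],
    [0, 0, 0, 0]
  ],
  "hand": 40
}}

```text
t: 12.15
ee_pos: [0.532, 0.2933, 0.0055]
tcp_rot: [3.125, 0.324, -0.0]
contact_force: [0.0, 0.0, 0.7]
opening: 0.0399
```

Emit:
{"fn": "arm_command", "kwargs": {
  "commands": [
    [0, 0, 15, 0],
    [0, 0, 40, 0],
    [0, 0, 75, 0],
    [0, 0, 115, 0],
    [0, 0, 140, 0],
    [0, 0, 140, 0]
  ]
}}

```text
t: 12.75
ee_pos: [0.5345, 0.2946, 0.1508]
tcp_rot: [-3.122, -0.324, -0.011]
contact_force: [-1.1, 0.6, -0.1]
opening: 0.0402
```

```bash
python3 look.py v13 scene 100 190 160 130 5
```

```text
12.75 [534.5 294.6 150.8] 0.04015541254284202
```

View pics/v13_scene.png

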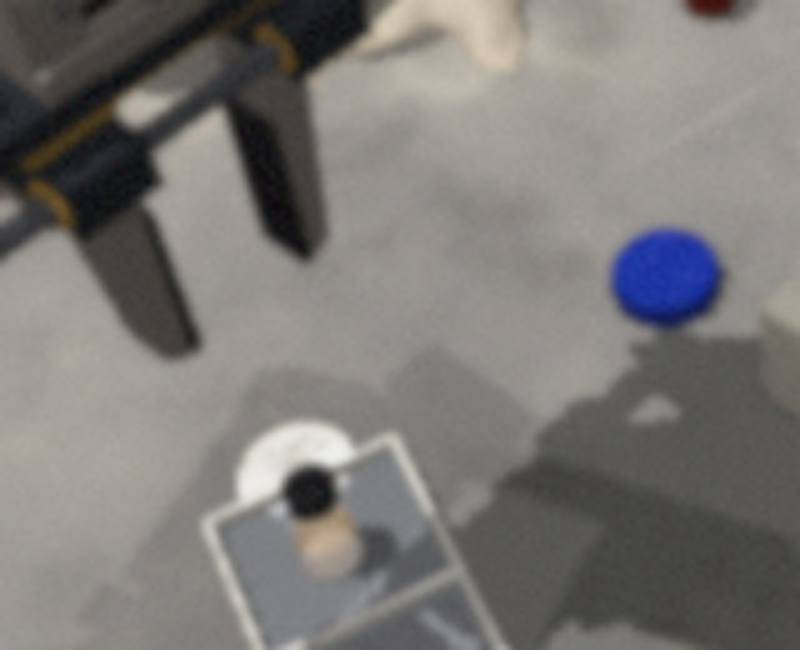

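Emit:
{"fn": "arm_command", "kwargs": {
  "commands": [
    [-10, -43, 0, 0],
    [-20, -86, 0, 0],
    [-31, -129, 0, 0],
    [-42, -172, 0, 0],
    [-53, -215, 0, 0],
    [-64, -258, 0, 0],
    [-74, -299, 0, 0],
    [-74, -299, 0, 0]
  ],
  "hand": 66
}}

```text
t: 13.6
ee_pos: [0.4555, -0.0092, 0.1446]
tcp_rot: [3.125, 0.318, -0.005]
contact_force: [0.7, 0.0, -1.3]
opening: 0.0659
```

Emit:
{"fn": "arm_command", "kwargs": {
  "commands": [
    [0, 0, -30, 0],
    [0, 0, -60, 0],
    [0, 0, -88, 0],
    [0, 0, -88, 0],
    [0, 0, -88, 0]
  ]
}}

```text
t: 14.1
ee_pos: [0.4574, -0.0052, 0.0573]
tcp_rot: [-3.124, -0.325, 0.003]
contact_force: [-0.7, 0.2, 0.2]
opening: 0.066
```

```bash
python3 look.py v14 scene 240 170 120 100 6
```

```text
14.1 [457.4  -5.2  57.3] 0.06604667511990153
```

View pics/v14_scene.png

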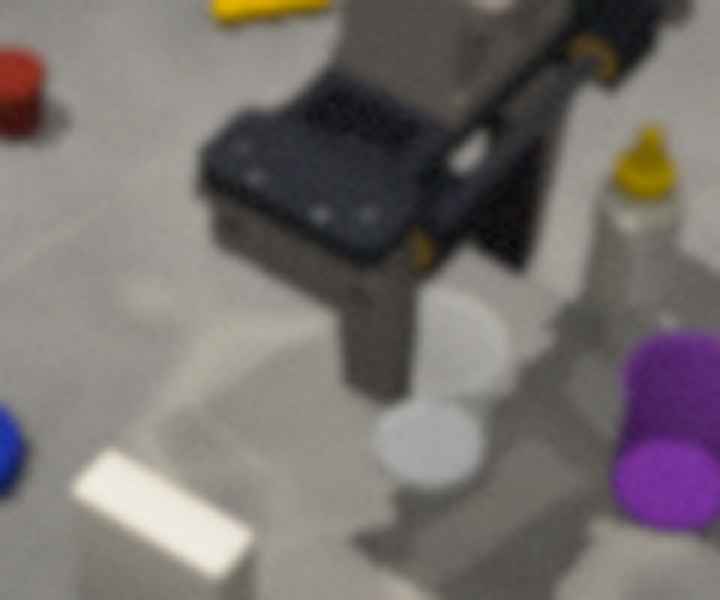

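Emit:
{"fn": "arm_command", "kwargs": {
  "commands": [
    [0, 0, -20, 0],
    [0, 0, -40, 0],
    [0, 0, -56, 0],
    [0, 0, -56, 0],
    [0, 0, -56, 0]
  ]
}}

```text
t: 14.65
ee_pos: [0.4588, -0.0056, 0.0027]
tcp_rot: [3.125, 0.324, 0.002]
contact_force: [-0.2, 0.9, 0.8]
opening: 0.066
```

Emit:
{"fn": "arm_command", "kwargs": {
  "commands": [
    [0, 0, 0, 0],
    [0, 0, 0, 0],
    [0, 0, 0, 0],
    [0, 0, 0, 0],
    [0, 0, 0, 0],
    [0, 0, 0, 0]
  ],
  "hand": 36
}}

```text
t: 15.25
ee_pos: [0.4587, -0.0055, 0.0023]
tcp_rot: [-3.125, -0.324, -0.002]
contact_force: [-0.4, 1.6, 7.3]
opening: 0.0437
```

```bash
python3 look.py v15 scene 240 170 120 100 6
```

```text
15.25 [458.7  -5.5   2.3] 0.04365468874462057
```

View pics/v15_scene.png

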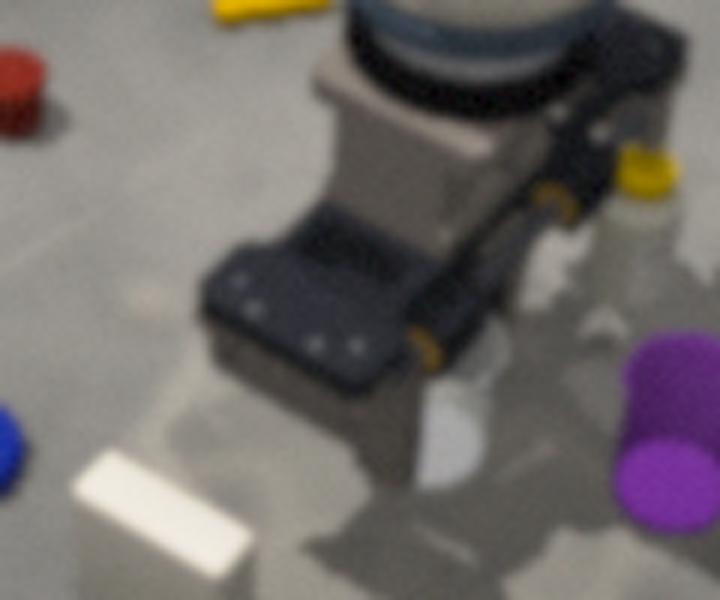

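Emit:
{"fn": "arm_command", "kwargs": {
  "commands": [
    [0, 0, 10, 0],
    [0, 0, 30, 0],
    [0, 0, 60, 0],
    [0, 0, 90, 0],
    [0, 0, 120, 0],
    [0, 0, 145, 0],
    [0, 0, 145, 0]
  ]
}}

```text
t: 16.0
ee_pos: [0.4602, -0.0057, 0.1502]
tcp_rot: [3.124, 0.324, 0.01]
contact_force: [-0.0, -0.4, -0.3]
opening: 0.0432
```

```bash
python3 look.py v16 scene 210 90 150 130 5
```

```text
16.0 [460.2  -5.7 150.2] 0.04324141344160128
```

View pics/v16_scene.png

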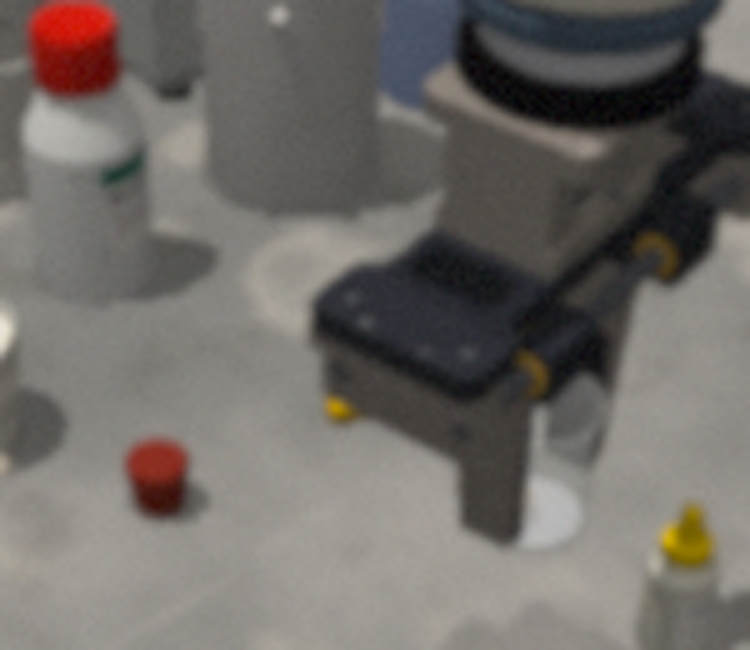

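Emit:
{"fn": "arm_command", "kwargs": {
  "commands": [
    [1, 42, 0, 0],
    [2, 84, 0, 0],
    [3, 126, 0, 0],
    [4, 168, 0, 0],
    [5, 210, 0, 0],
    [6, 252, 0, 0],
    [7, 292, 0, 0],
    [7, 309, 0, 0]
  ]
}}

```text
t: 16.85
ee_pos: [0.4642, 0.3059, 0.1452]
tcp_rot: [3.124, 0.327, -0.002]
contact_force: [0.4, 0.4, -0.7]
opening: 0.0434
```

Emit:
{"fn": "arm_command", "kwargs": {
  "commands": [
    [0, 0, -30, 0],
    [0, 0, -60, 0],
    [0, 0, -90, 0],
    [0, 0, -110, 0],
    [0, 0, -130, 0],
    [0, 0, -130, 0],
    [0, 0, -130, 0]
  ]
}}

```text
t: 17.55
ee_pos: [0.4645, 0.3025, 0.0161]
tcp_rot: [3.124, 0.324, -0.003]
contact_force: [0.3, -0.5, -0.3]
opening: 0.0434
```

```bash
python3 look.py v17 scene 110 250 120 100 6
```

```text
17.55 [464.5 302.5  16.1] 0.0434205941616617
```

View pics/v17_scene.png

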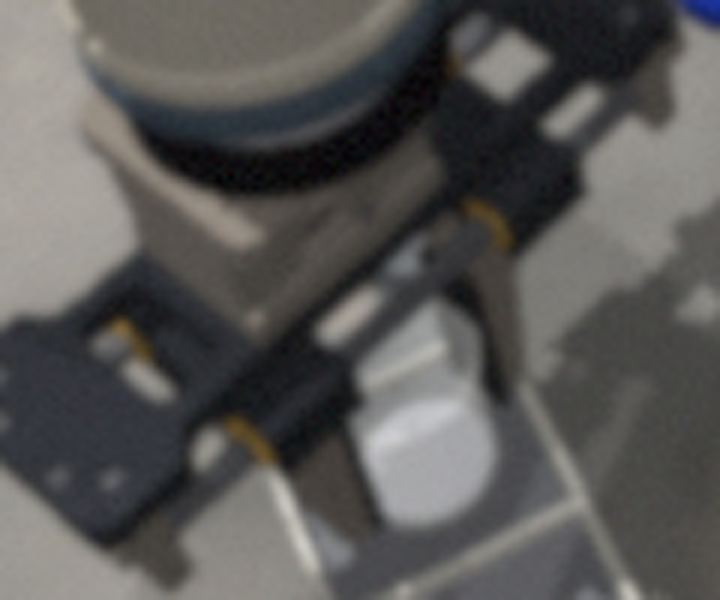

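Emit:
{"fn": "arm_command", "kwargs": {
  "commands": [
    [0, 0, -4, 0],
    [0, 0, -8, 0],
    [0, 0, -8, 0],
    [0, 0, -8, 0]
  ]
}}

```text
t: 18.0
ee_pos: [0.4651, 0.3034, 0.0088]
tcp_rot: [-3.125, -0.324, -0.0]
contact_force: [0.3, 0.2, -0.6]
opening: 0.0437
```

Emit:
{"fn": "arm_command", "kwargs": {
  "commands": [
    [0, 0, -1, 0],
    [0, 0, -1, 0]
  ]
}}

```text
t: 18.2
ee_pos: [0.465, 0.3034, 0.0076]
tcp_rot: [-3.125, -0.324, -0.0]
contact_force: [-0.5, 1.1, -0.5]
opening: 0.0436
```

Emit:
{"fn": "arm_command", "kwargs": {
  "commands": [
    [0, 0, -1, 0],
    [0, 0, -1, 0]
  ]
}}

```text
t: 18.4
ee_pos: [0.465, 0.3034, 0.0065]
tcp_rot: [-3.125, -0.324, 0.0]
contact_force: [-0.4, -0.3, -1.2]
opening: 0.0436
```

Emit:
{"fn": "arm_command", "kwargs": {
  "commands": [
    [0, 0, 0, 0],
    [0, 0, 0, 0],
    [0, 0, 0, 0],
    [0, 0, 0, 0]
  ],
  "hand": 60
}}

```text
t: 18.8
ee_pos: [0.4651, 0.3033, 0.0066]
tcp_rot: [-3.125, -0.324, -0.0]
contact_force: [0.3, -0.0, 1.2]
opening: 0.0596
```

Emit:
{"fn": "arm_command", "kwargs": {
  "commands": [
    [0, 0, 15, 0],
    [0, 0, 40, 0],
    [0, 0, 75, 0],
    [0, 0, 115, 0],
    [0, 0, 145, 0],
    [0, 0, 145, 0]
  ]
}}

```text
t: 19.4
ee_pos: [0.4675, 0.305, 0.1571]
tcp_rot: [-3.121, -0.324, -0.012]
contact_force: [1.1, 0.1, -1.2]
opening: 0.0601
```

```bash
python3 look.py v18 scene 110 210 140 130 5
```

```text
19.4 [467.5 305.  157.1] 0.06011943594513882
```

View pics/v18_scene.png

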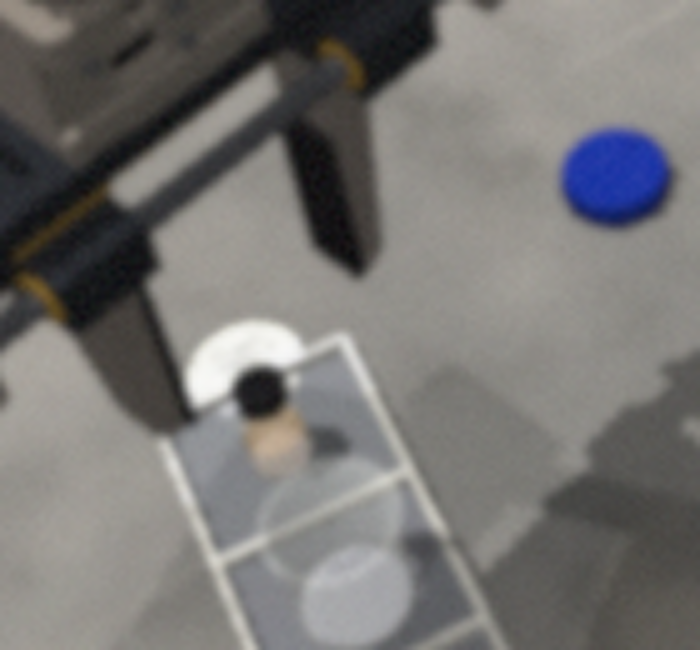

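Emit:
{"fn": "arm_command", "kwargs": {
  "commands": [
    [0, -46, 0, 0],
    [0, -92, 0, 0],
    [0, -138, 0, 0],
    [0, -184, 0, 0],
    [0, -230, 0, 0],
    [0, -276, 0, 0],
    [0, -322, 0, 0],
    [0, -368, 0, 0]
  ],
  "hand": 52
}}

```text
t: 20.25
ee_pos: [0.4638, -0.0663, 0.1508]
tcp_rot: [-3.124, -0.324, 0.002]
contact_force: [0.7, 0.5, 0.2]
opening: 0.0518
```

Emit:
{"fn": "arm_command", "kwargs": {
  "commands": [
    [0, -30, 0, 0],
    [0, -51, 0, 0],
    [0, -51, -20, 0],
    [0, -51, -50, 0],
    [0, -51, -65, 0],
    [0, -51, -65, 0],
    [0, -51, -65, 0]
  ]
}}

```text
t: 20.95
ee_pos: [0.4645, -0.1155, 0.0863]
tcp_rot: [-3.124, -0.324, 0.002]
contact_force: [0.5, 0.2, 0.6]
opening: 0.0519
```

```bash
python3 look.py v19 scene 290 140 100 90 7
```

```text
20.95 [ 464.5 -115.5   86.3] 0.05188630015287381
```

View pics/v19_scene.png

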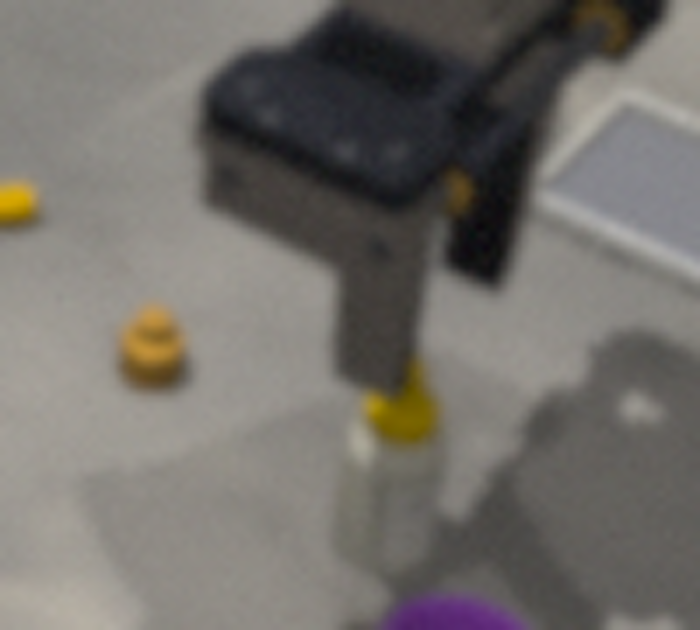

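Emit:
{"fn": "arm_command", "kwargs": {
  "commands": [
    [0, 0, -25, 0],
    [0, 0, -50, 0],
    [0, 0, -75, 0],
    [0, 0, -82, 0],
    [0, 0, -82, 0]
  ]
}}

```text
t: 21.5
ee_pos: [0.4649, -0.1155, 0.0046]
tcp_rot: [-3.124, -0.325, 0.001]
contact_force: [-0.6, -1.0, -0.9]
opening: 0.0521
```

Emit:
{"fn": "arm_command", "kwargs": {
  "commands": [
    [0, 0, 0, 0],
    [0, 0, 0, 0],
    [0, 0, 0, 0],
    [0, 0, 0, 0],
    [0, 0, 0, 0]
  ],
  "hand": 25
}}

```text
t: 22.0
ee_pos: [0.466, -0.1159, 0.0056]
tcp_rot: [3.124, 0.324, 0.003]
contact_force: [-1.1, -0.5, 9.1]
opening: 0.0312
```

Emit:
{"fn": "arm_command", "kwargs": {
  "commands": [
    [0, 0, 10, 0],
    [0, 0, 30, 0],
    [0, 0, 60, 0],
    [0, 0, 90, 0],
    [0, 0, 120, 0],
    [0, 0, 150, 0],
    [0, 0, 150, 0]
  ]
}}

```text
t: 22.7
ee_pos: [0.4675, -0.1162, 0.1589]
tcp_rot: [3.122, 0.324, 0.01]
contact_force: [-0.0, 0.2, -0.4]
opening: 0.0311
```

```bash
python3 look.py v20 scene 270 60 140 130 5
```

```text
22.7 [ 467.5 -116.2  158.9] 0.031092232182672198
```

View pics/v20_scene.png

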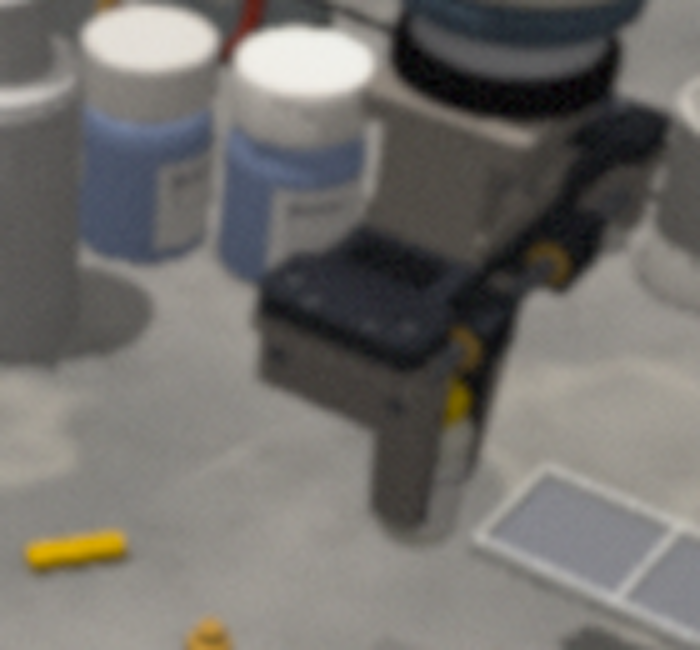

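Emit:
{"fn": "arm_command", "kwargs": {
  "commands": [
    [-7, 46, 0, 0],
    [-14, 92, 0, 0],
    [-21, 138, 0, 0],
    [-28, 184, 0, 0],
    [-35, 230, 0, 0],
    [-42, 276, 0, 0],
    [-49, 322, 0, 0],
    [-56, 368, 0, 0]
  ]
}}

```text
t: 23.55
ee_pos: [0.4076, 0.2537, 0.1537]
tcp_rot: [3.124, 0.324, -0.002]
contact_force: [-0.5, -0.4, -0.6]
opening: 0.031
```

Emit:
{"fn": "arm_command", "kwargs": {
  "commands": [
    [-6, 40, 0, 0],
    [-9, 62, 0, 0],
    [-9, 62, -30, 0],
    [-9, 62, -60, 0],
    [-9, 62, -90, 0],
    [-9, 62, -120, 0],
    [-9, 62, -130, 0],
    [-9, 62, -130, 0]
  ]
}}

```text
t: 24.35
ee_pos: [0.3986, 0.3132, 0.0229]
tcp_rot: [3.123, 0.324, -0.006]
contact_force: [1.3, 0.3, -0.3]
opening: 0.0307
```

```bash
python3 look.py v21 scene 110 260 140 120 5
```

```text
24.35 [398.6 313.2  22.9] 0.030714296544290132
```

View pics/v21_scene.png

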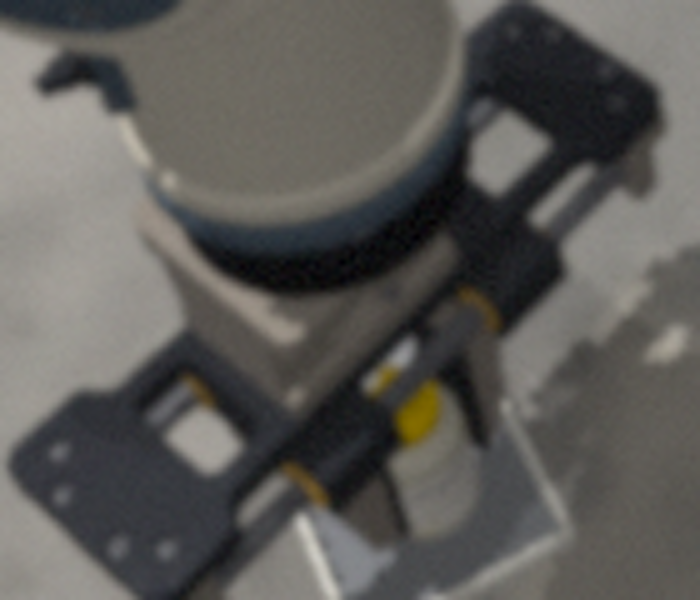

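Emit:
{"fn": "arm_command", "kwargs": {
  "commands": [
    [0, 0, -5, 0],
    [0, 0, -10, 0],
    [0, 0, -12, 0],
    [0, 0, -12, 0],
    [0, 0, -12, 0]
  ]
}}

```text
t: 24.9
ee_pos: [0.4002, 0.3144, 0.0128]
tcp_rot: [-3.125, -0.324, -0.001]
contact_force: [-1.2, -0.1, -0.2]
opening: 0.0308
```

Emit:
{"fn": "arm_command", "kwargs": {
  "commands": [
    [0, 0, -1, 0],
    [0, 0, -1, 0]
  ]
}}

```text
t: 25.1
ee_pos: [0.4001, 0.3144, 0.0116]
tcp_rot: [-3.125, -0.324, -0.0]
contact_force: [0.7, 0.3, -0.4]
opening: 0.031
```

Emit:
{"fn": "arm_command", "kwargs": {
  "commands": [
    [0, 0, -1.5, 0],
    [0, 0, -1.5, 0]
  ]
}}

```text
t: 25.3
ee_pos: [0.4, 0.3143, 0.0099]
tcp_rot: [3.125, 0.324, -0.0]
contact_force: [-0.4, -0.5, -0.4]
opening: 0.0311
```

Emit:
{"fn": "arm_command", "kwargs": {
  "commands": [
    [0, 0, -0.8, 0],
    [0, 0, -0.8, 0]
  ]
}}

```text
t: 25.5
ee_pos: [0.4, 0.3143, 0.0096]
tcp_rot: [3.125, 0.324, -0.0]
contact_force: [-1.0, -0.8, 5.7]
opening: 0.031
```

Emit:
{"fn": "arm_command", "kwargs": {
  "commands": [
    [0, 0, 0, 0],
    [0, 0, 0, 0],
    [0, 0, 0, 0],
    [0, 0, 0, 0]
  ],
  "hand": 50
}}

```text
t: 25.9
ee_pos: [0.4, 0.3143, 0.0092]
tcp_rot: [3.125, 0.324, -0.0]
contact_force: [0.1, -0.1, -0.6]
opening: 0.0497
```

Emit:
{"fn": "arm_command", "kwargs": {
  "commands": [
    [0, 0, 15, 0],
    [0, 0, 40, 0],
    [0, 0, 75, 0],
    [0, 0, 115, 0],
    [0, 0, 140, 0],
    [0, 0, 140, 0]
  ]
}}

```text
t: 26.5
ee_pos: [0.402, 0.3159, 0.1528]
tcp_rot: [-3.121, -0.324, -0.009]
contact_force: [0.2, 0.2, -0.3]
opening: 0.0499
```

```bash
python3 look.py v22 scene 110 230 140 160 4
```

```text
26.5 [402.  315.9 152.8] 0.04992804906028053
```

View pics/v22_scene.png

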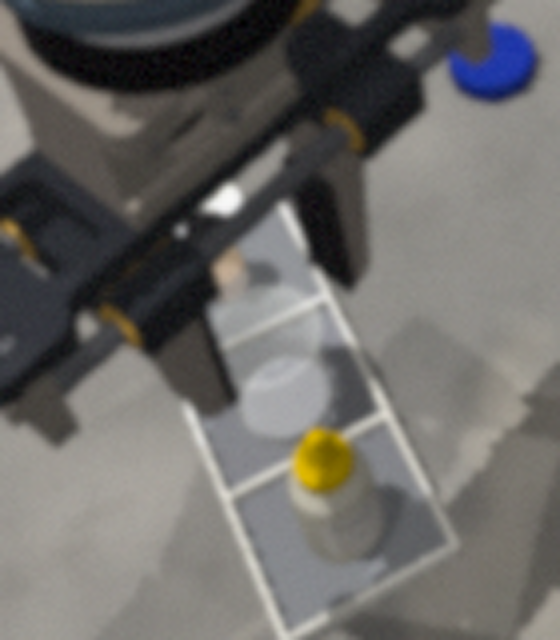

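Emit:
{"fn": "arm_command", "kwargs": {
  "commands": [
    [12, -36, 0, 0],
    [24, -72, 0, 0],
    [36, -108, 0, 0],
    [48, -144, 0, 0],
    [60, -180, 0, 0],
    [65, -204, 0, 0],
    [65, -204, -30, 0],
    [65, -204, -60, 0]
  ],
  "hand": 46
}}

```text
t: 27.35
ee_pos: [0.465, 0.1093, 0.0878]
tcp_rot: [-3.125, -0.321, -0.0]
contact_force: [-0.5, 0.7, -0.9]
opening: 0.0464
```

Emit:
{"fn": "arm_command", "kwargs": {
  "commands": [
    [0, 0, -22, 0],
    [0, 0, -22, 0],
    [0, 0, -22, 0]
  ]
}}

```text
t: 27.65
ee_pos: [0.4642, 0.1102, 0.0665]
tcp_rot: [3.124, 0.324, -0.004]
contact_force: [-0.5, -0.8, 0.6]
opening: 0.0461
```

```bash
python3 look.py v23 scene 200 190 110 100 6
```

```text
27.65 [464.2 110.2  66.5] 0.046136983235414424
```

View pics/v23_scene.png

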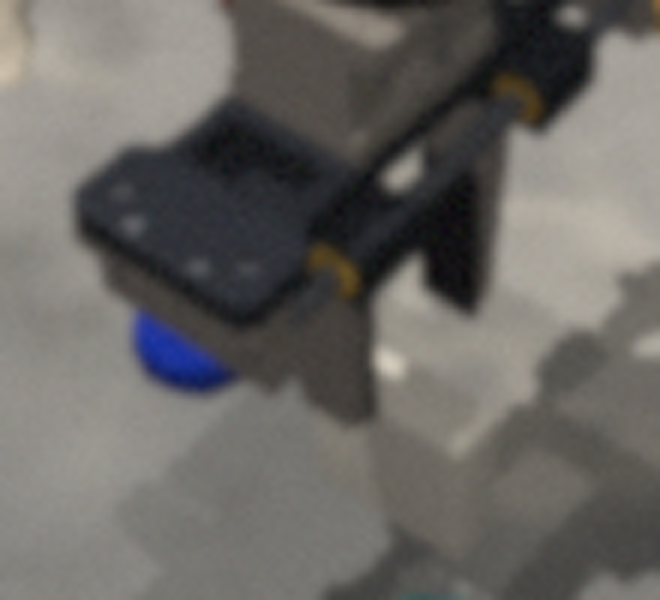

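Emit:
{"fn": "arm_command", "kwargs": {
  "commands": [
    [0, 0, -12, 0],
    [0, 0, -24, 0],
    [0, 0, -24, 0]
  ]
}}

```text
t: 28.0
ee_pos: [0.464, 0.1102, 0.042]
tcp_rot: [3.125, 0.324, -0.003]
contact_force: [0.1, -0.1, 0.4]
opening: 0.0459
```

```bash
python3 look.py v24 scene 200 190 110 100 6
```

```text
28.0 [464.  110.2  42. ] 0.04585986168450802
```

View pics/v24_scene.png

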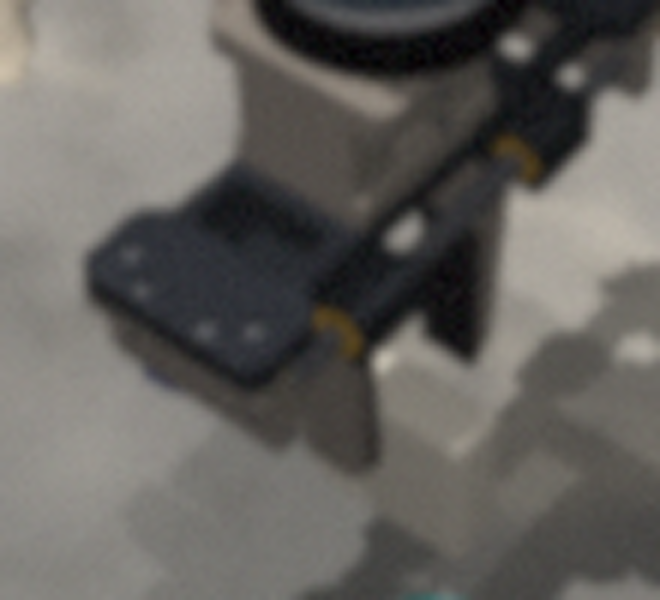

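Timer's between the fingers. Lower and grip.

Emit:
{"fn": "arm_command", "kwargs": {
  "commands": [
    [0, 0, -17, 0],
    [0, 0, -34, 0],
    [0, 0, -34, 0],
    [0, 0, -34, 0]
  ]
}}

```text
t: 28.45
ee_pos: [0.465, 0.1104, 0.0095]
tcp_rot: [3.125, 0.324, -0.001]
contact_force: [0.4, 0.2, 0.4]
opening: 0.0461
```

Emit:
{"fn": "arm_command", "kwargs": {
  "commands": [
    [0, 0, 0, 0],
    [0, 0, 0, 0],
    [0, 0, 0, 0],
    [0, 0, 0, 0],
    [0, 0, 0, 0],
    [0, 0, 0, 0]
  ],
  "hand": 15
}}

```text
t: 29.05
ee_pos: [0.4655, 0.1105, 0.0098]
tcp_rot: [-3.125, -0.324, -0.001]
contact_force: [-1.0, -0.4, 6.2]
opening: 0.0218
```

Emit:
{"fn": "arm_command", "kwargs": {
  "commands": [
    [0, 0, 10, 0],
    [0, 0, 30, 0],
    [0, 0, 60, 0],
    [0, 0, 90, 0],
    [0, 0, 120, 0],
    [0, 0, 150, 0],
    [0, 0, 150, 0]
  ]
}}

```text
t: 29.75
ee_pos: [0.4674, 0.1109, 0.1634]
tcp_rot: [-3.124, -0.324, -0.011]
contact_force: [0.0, 0.6, -0.7]
opening: 0.0221
```

```bash
python3 look.py v25 scene 180 110 140 130 5
```

```text
29.75 [467.4 110.9 163.4] 0.02208906218652164
```

View pics/v25_scene.png

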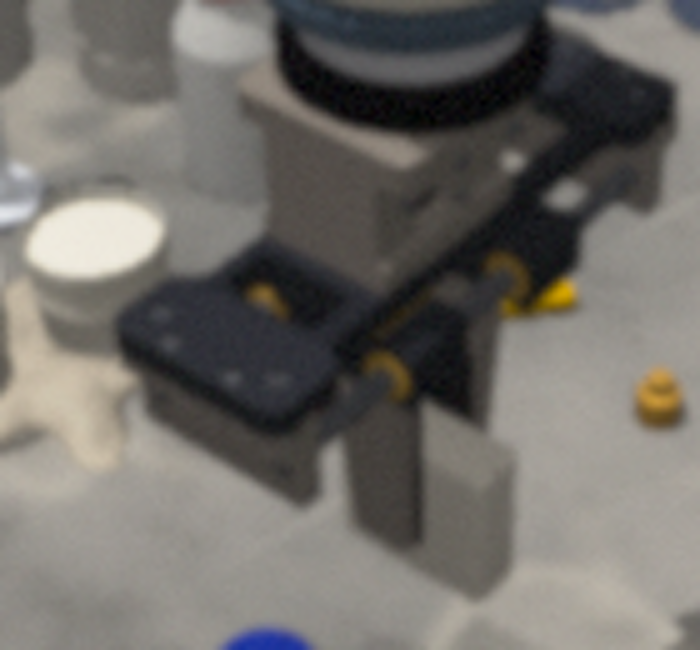

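Emit:
{"fn": "arm_command", "kwargs": {
  "commands": [
    [-2, -45, 0, 0],
    [-4, -90, 0, 0],
    [-7, -135, 0, 0],
    [-9, -180, 0, 0],
    [-12, -225, 0, 0],
    [-14, -270, 0, 0],
    [-17, -315, 0, 0],
    [-19, -360, 0, -0.02]
  ]
}}

```text
t: 30.6
ee_pos: [0.4446, -0.251, 0.1579]
tcp_rot: [-3.127, -0.292, 0.003]
contact_force: [0.4, 1.0, -0.0]
opening: 0.0221
```

Emit:
{"fn": "arm_command", "kwargs": {
  "commands": [
    [-2, -45, 0, 0],
    [-4, -84, 0, 0],
    [-4, -84, -25, 0],
    [-4, -84, -50, 0],
    [-4, -84, -80, 0],
    [-4, -84, -110, 0],
    [-4, -84, -120, 0],
    [-4, -84, -120, 0]
  ]
}}

```text
t: 31.4
ee_pos: [0.4405, -0.3324, 0.0373]
tcp_rot: [-3.125, -0.293, 0.005]
contact_force: [0.6, 0.2, -0.5]
opening: 0.0213
```

```bash
python3 look.py v26 scene 340 100 120 110 6
```

```text
31.4 [ 440.5 -332.4   37.3] 0.02127832405376813
```

View pics/v26_scene.png

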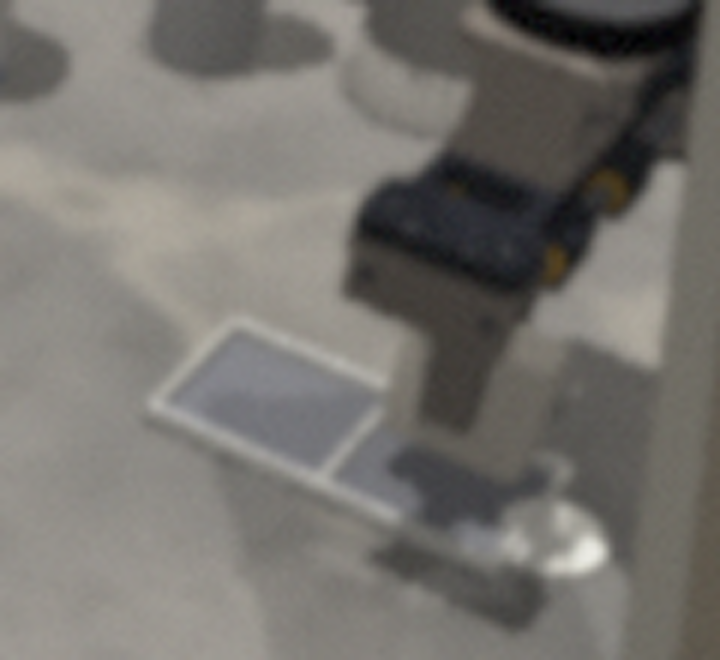

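Emit:
{"fn": "arm_command", "kwargs": {
  "commands": [
    [0, 0, -6, 0],
    [0, 0, -13, 0],
    [0, 0, -13, 0],
    [0, 0, -13, 0]
  ]
}}

```text
t: 31.85
ee_pos: [0.4422, -0.3337, 0.0266]
tcp_rot: [3.128, 0.293, 0.0]
contact_force: [0.7, 1.1, -0.2]
opening: 0.0221
```

```bash
python3 look.py v27 scene 350 130 90 80 8 top 380 180 80 110 5;python3 - <<'E'
from h import *
s=np.load('scene_last.npy',allow_pickle=True).item()
st=sensors.read_state(); Rm=R.from_rotvec(st['tcp_rot']).as_matrix(); p=st['ee_pos']
K=lambda q:((proj(s,q)-[350,130]+.5)*8-.5).round()
wx=Rm@[1,0,0]; wy=Rm@[0,1,0]; c=p-wx*.0042; c[2]=.014
print(c,np.arctan2(wx[1],wx[0]))
for a,b in ((-1,-1),(-1,1),(1,1),(1,-1)): print('timer bottom',K(c+wx*.03*a+wy*.0115*b))
u=np.array([np.cos(.185),np.sin(.185),0]);v=np.array([-u[1],u[0],0]);o=np.array([.438,-.3347,.011])
for a,b in ((-1,-1),(-1,1),(1,1),(1,-1)): print('comp',K(o+u*.037*a+v*.035*b))
E
```

```text
31.85 [ 442.2 -333.7   26.6] 0.022121420177353867
[ 0.43812673 -0.33459836  0.014     ] 0.18680274799658939
timer bottom [595. 444.]
timer bottom [627. 404.]
timer bottom [446. 322.]
timer bottom [413. 360.]
comp [679. 381.]
comp [581. 503.]
comp [355. 397.]
comp [458. 283.]
```

View pics/v27_scene.png

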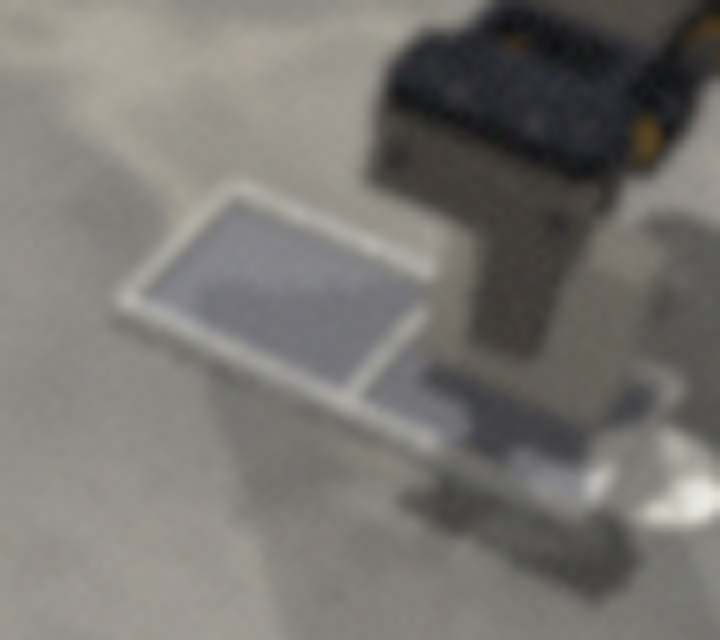

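View pics/v27_top.png

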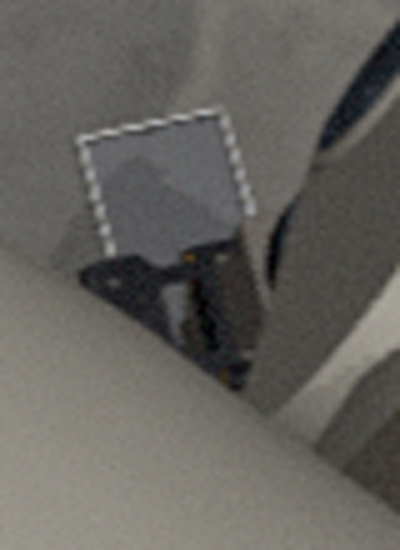

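Emit:
{"fn": "arm_command", "kwargs": {
  "commands": [
    [0, 0, -5, 0],
    [0, 0, -10, 0],
    [0, 0, -10, 0],
    [0, 0, -10, 0]
  ]
}}

```text
t: 32.35
ee_pos: [0.4419, -0.3335, 0.016]
tcp_rot: [-3.127, -0.293, 0.001]
contact_force: [0.5, -0.7, -0.8]
opening: 0.0217
```

Emit:
{"fn": "arm_command", "kwargs": {
  "commands": [
    [0, 0, -1, 0],
    [0, 0, -1.5, 0],
    [0, 0, -1.5, 0]
  ]
}}

```text
t: 32.65
ee_pos: [0.4421, -0.3337, 0.0148]
tcp_rot: [3.128, 0.293, 0.0]
contact_force: [0.5, 0.3, -0.5]
opening: 0.0218
```

Emit:
{"fn": "arm_command", "kwargs": {
  "commands": [
    [0, 0, -0.8, 0],
    [0, 0, -0.8, 0]
  ]
}}

```text
t: 32.85
ee_pos: [0.442, -0.3336, 0.0139]
tcp_rot: [-3.128, -0.293, 0.0]
contact_force: [-0.3, -0.3, -0.1]
opening: 0.0219
```

Emit:
{"fn": "arm_command", "kwargs": {
  "commands": [
    [0, 0, -0.8, 0],
    [0, 0, -0.8, 0]
  ]
}}

```text
t: 33.05
ee_pos: [0.4421, -0.3337, 0.0139]
tcp_rot: [3.128, 0.293, 0.0]
contact_force: [-3.1, 0.9, 8.9]
opening: 0.022
```

```bash
python3 look.py v28 scene 350 130 90 80 8
```

```text
33.05 [ 442.1 -333.7   13.9] 0.021993662106971918
```

View pics/v28_scene.png

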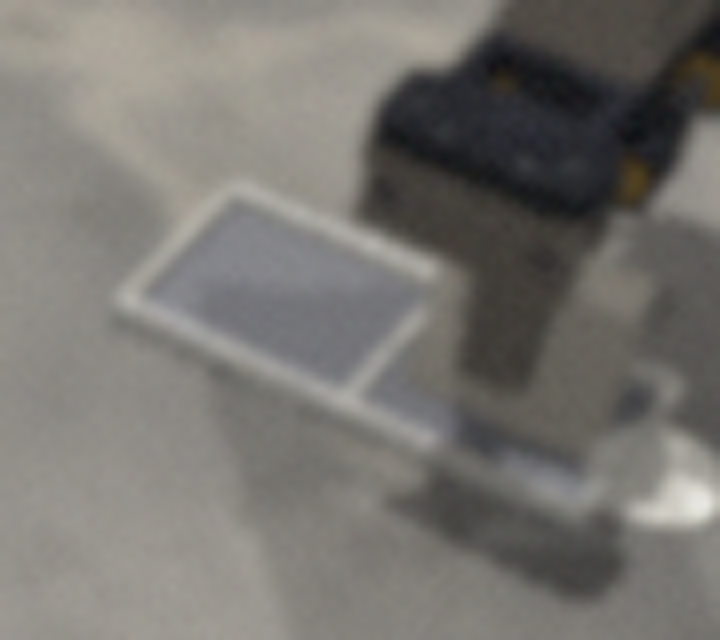

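Contact at 13.9, exactly the predicted floor height. Release.

Emit:
{"fn": "arm_command", "kwargs": {
  "commands": [
    [0, 0, 0, 0],
    [0, 0, 0, 0],
    [0, 0, 0, 0],
    [0, 0, 0, 0]
  ],
  "hand": 38
}}

```text
t: 33.5
ee_pos: [0.442, -0.3337, 0.0131]
tcp_rot: [-3.128, -0.293, 0.0]
contact_force: [0.2, 0.5, 0.3]
opening: 0.0381
```

Emit:
{"fn": "arm_command", "kwargs": {
  "commands": [
    [0, 0, 15, 0],
    [0, 0, 40, 0],
    [0, 0, 75, 0],
    [0, 0, 110, 0],
    [0, 0, 130, 0],
    [0, 0, 130, 0]
  ]
}}

```text
t: 34.1
ee_pos: [0.4438, -0.335, 0.1473]
tcp_rot: [3.124, 0.293, 0.007]
contact_force: [0.2, 0.2, -0.0]
opening: 0.0381
```

```bash
python3 look.py v29 scene 340 100 120 110 6
```

```text
34.1 [ 443.8 -335.   147.3] 0.03810132932909737
```

View pics/v29_scene.png

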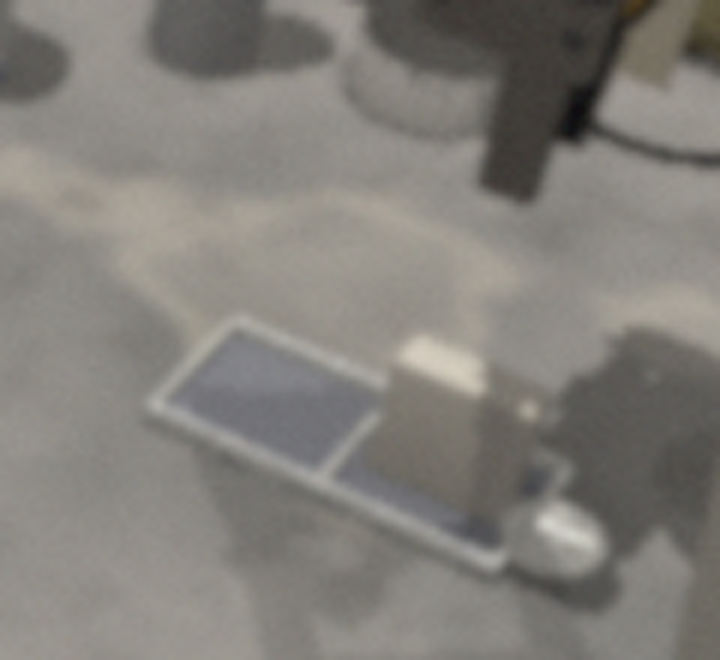

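Emit:
{"fn": "arm_command", "kwargs": {
  "commands": [
    [24, 33, 0, 0.01],
    [48, 66, 0, 0.02],
    [72, 100, 0, 0.02],
    [96, 133, 0, 0.02],
    [120, 166, 0, 0.02],
    [144, 200, 0, 0.02],
    [168, 233, 0, 0.02],
    [192, 266, 0, 0.02]
  ],
  "hand": 50
}}

```text
t: 34.95
ee_pos: [0.6339, -0.066, 0.1417]
tcp_rot: [-3.124, -0.324, 0.004]
contact_force: [0.5, -0.3, 0.8]
opening: 0.0498
```

Emit:
{"fn": "arm_command", "kwargs": {
  "commands": [
    [26, 35, 0, 0],
    [51, 71, 0, 0],
    [51, 71, -20, 0],
    [51, 71, -50, 0],
    [51, 71, -80, 0],
    [51, 71, -100, 0],
    [51, 71, -100, 0],
    [51, 71, -100, 0]
  ]
}}

```text
t: 35.75
ee_pos: [0.6844, 0.0033, 0.0424]
tcp_rot: [-3.125, -0.324, 0.003]
contact_force: [0.1, 1.0, 0.8]
opening: 0.0502
```

```bash
python3 look.py v30 scene 195 120 90 80 8
```

```text
35.75 [684.4   3.3  42.4] 0.050175688184701396
```

View pics/v30_scene.png

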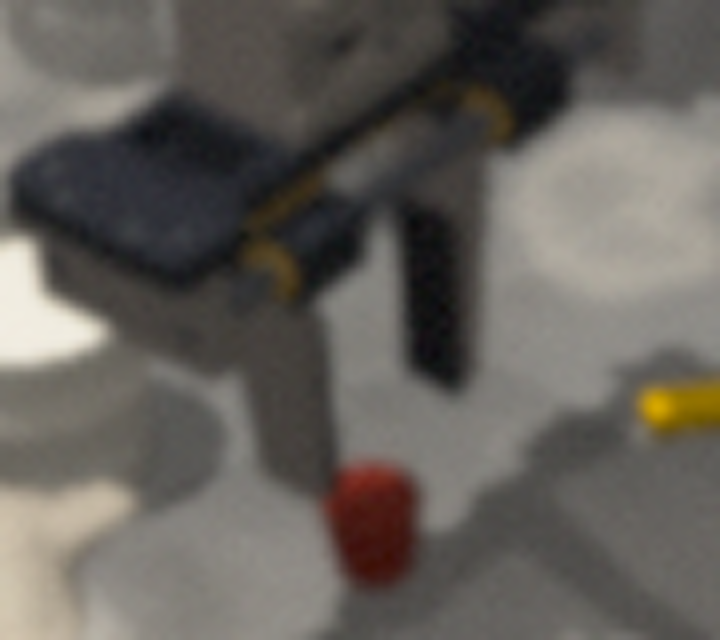

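Emit:
{"fn": "arm_command", "kwargs": {
  "commands": [
    [0, 0, -20, 0],
    [0, 0, -35, 0],
    [0, 0, -40, 0],
    [0, 0, -40, 0],
    [0, 0, -40, 0]
  ]
}}

```text
t: 36.3
ee_pos: [0.6855, 0.0034, 0.0038]
tcp_rot: [3.125, 0.324, 0.001]
contact_force: [0.5, 0.6, 0.0]
opening: 0.0503
```

```bash
python3 look.py v31 scene 195 120 90 80 8
```

```text
36.3 [685.5   3.4   3.8] 0.05030376412856076
```

View pics/v31_scene.png

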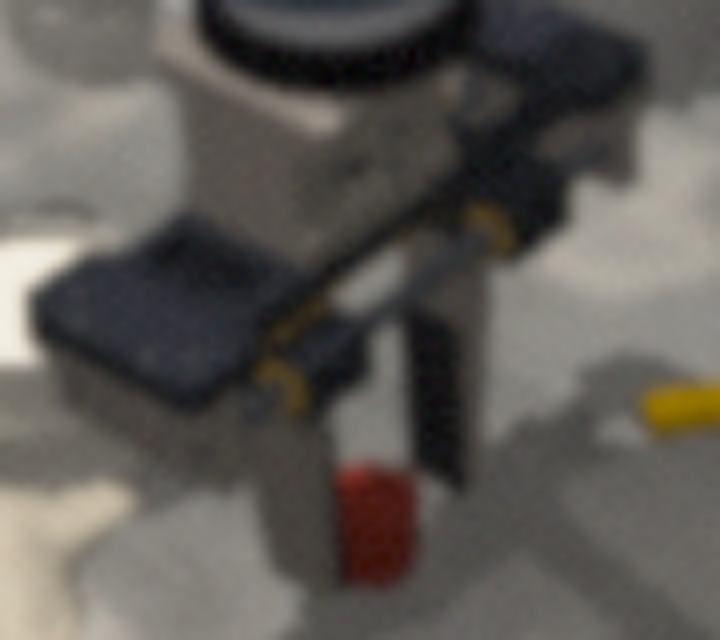

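Emit:
{"fn": "arm_command", "kwargs": {
  "commands": [
    [0, 0, -3, 0],
    [0, 0, -6.5, 0],
    [0, 0, -6.5, 0],
    [0, 0, -6.5, 0]
  ]
}}

```text
t: 36.75
ee_pos: [0.685, 0.0034, -0.0034]
tcp_rot: [-3.125, -0.324, 0.0]
contact_force: [-0.5, -0.4, 0.6]
opening: 0.0506
```

Emit:
{"fn": "arm_command", "kwargs": {
  "commands": [
    [0, 0, 0, 0],
    [0, 0, 0, 0],
    [0, 0, 0, 0],
    [0, 0, 0, 0],
    [0, 0, 0, 0],
    [0, 0, 0, 0]
  ],
  "hand": 22
}}

```text
t: 37.35
ee_pos: [0.6851, 0.0033, -0.0033]
tcp_rot: [3.125, 0.324, 0.0]
contact_force: [1.3, 0.3, 0.8]
opening: 0.0284
```

Emit:
{"fn": "arm_command", "kwargs": {
  "commands": [
    [0, 0, 5, 0],
    [0, 0, 15, 0],
    [0, 0, 30, 0],
    [0, 0, 30, 0]
  ]
}}

```text
t: 37.75
ee_pos: [0.687, 0.0034, 0.0298]
tcp_rot: [3.124, 0.324, 0.007]
contact_force: [-0.2, 0.6, -1.0]
opening: 0.0286
```

```bash
python3 look.py v32 scene 195 110 90 80 8
```

```text
37.75 [687.    3.4  29.8] 0.028617943953969927
```

View pics/v32_scene.png

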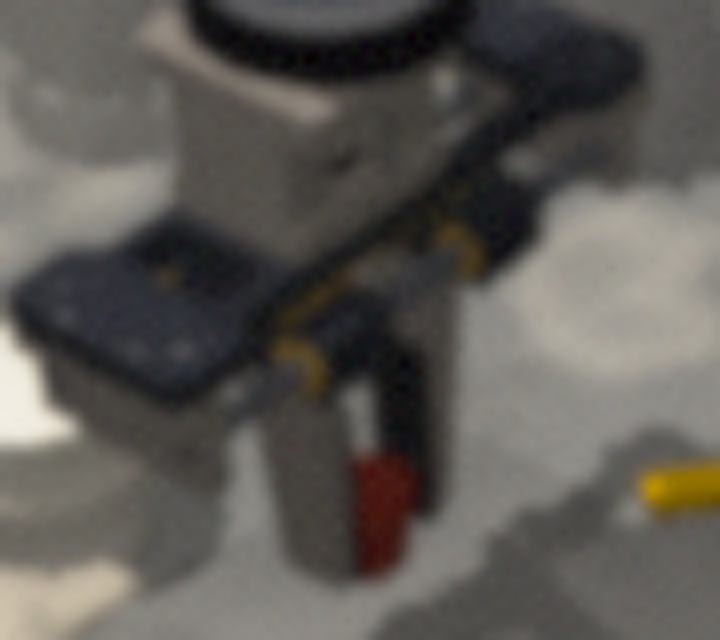

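Emit:
{"fn": "arm_command", "kwargs": {
  "commands": [
    [0, 0, 35, 0],
    [0, 0, 75, 0],
    [0, 0, 110, 0],
    [-20, -38, 120, 0],
    [-40, -76, 120, 0],
    [-60, -114, 120, 0],
    [-80, -152, 120, 0],
    [-100, -190, 120, 0]
  ]
}}

```text
t: 38.6
ee_pos: [0.584, -0.1879, 0.1467]
tcp_rot: [3.125, 0.325, 0.0]
contact_force: [1.2, -0.2, -1.3]
opening: 0.0286
```

Emit:
{"fn": "arm_command", "kwargs": {
  "commands": [
    [-20, -37, 0, -0.01],
    [-40, -74, 0, -0.02],
    [-60, -110, 0, -0.02],
    [-72, -134, 0, -0.02],
    [-72, -134, -30, -0.02],
    [-72, -134, -60, -0.02],
    [-72, -134, -90, -0.02],
    [-72, -134, -90, -0.02]
  ]
}}

```text
t: 39.4
ee_pos: [0.5102, -0.3191, 0.0531]
tcp_rot: [-3.124, -0.292, 0.008]
contact_force: [0.1, -0.1, -0.9]
opening: 0.0287
```

```bash
python3 look.py v33 scene 330 90 120 110 6
```

```text
39.4 [ 510.2 -319.1   53.1] 0.028651134959392404
```

View pics/v33_scene.png

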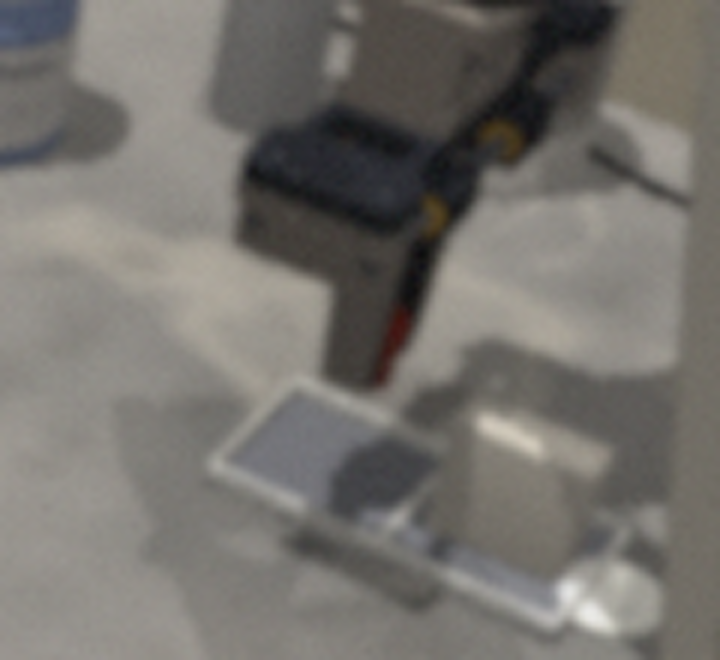

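Emit:
{"fn": "arm_command", "kwargs": {
  "commands": [
    [0, 0, -20, 0],
    [0, 0, -40, 0],
    [0, 0, -46, 0],
    [0, 0, -46, 0],
    [0, 0, -46, 0]
  ]
}}

```text
t: 39.95
ee_pos: [0.514, -0.3211, 0.0121]
tcp_rot: [3.127, 0.293, 0.002]
contact_force: [0.1, 0.2, 0.2]
opening: 0.0284
```

```bash
python3 look.py v34 scene 350 120 90 80 8
```

```text
39.95 [ 514.  -321.1   12.1] 0.028354284757098575
```

View pics/v34_scene.png

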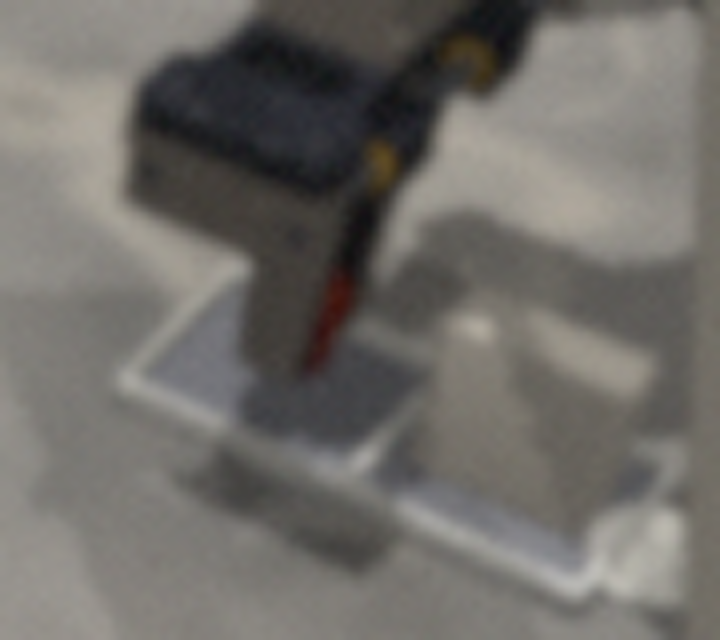

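Emit:
{"fn": "arm_command", "kwargs": {
  "commands": [
    [0, 0, -4, 0],
    [0, 0, -8, 0],
    [0, 0, -9, 0],
    [0, 0, -9, 0]
  ]
}}

```text
t: 40.4
ee_pos: [0.5128, -0.3205, 0.0014]
tcp_rot: [-3.128, -0.293, 0.001]
contact_force: [0.1, 0.4, -1.4]
opening: 0.0286
```

Emit:
{"fn": "arm_command", "kwargs": {
  "commands": [
    [0, 0, -1, 0],
    [0, 0, -1, 0]
  ]
}}

```text
t: 40.6
ee_pos: [0.5131, -0.3207, 0.0008]
tcp_rot: [3.128, 0.293, 0.0]
contact_force: [-0.5, -0.6, 1.0]
opening: 0.0286
```

Emit:
{"fn": "arm_command", "kwargs": {
  "commands": [
    [0, 0, 0, 0],
    [0, 0, 0, 0],
    [0, 0, 0, 0],
    [0, 0, 0, 0]
  ],
  "hand": 36
}}

```text
t: 41.0
ee_pos: [0.513, -0.3207, 0.0007]
tcp_rot: [3.128, 0.293, -0.0]
contact_force: [-0.4, 1.1, 0.4]
opening: 0.0357
```

```bash
python3 look.py v35 scene 350 120 90 80 8
```

```text
41.0 [ 513.  -320.7    0.7] 0.03567616595514562
```

View pics/v35_scene.png

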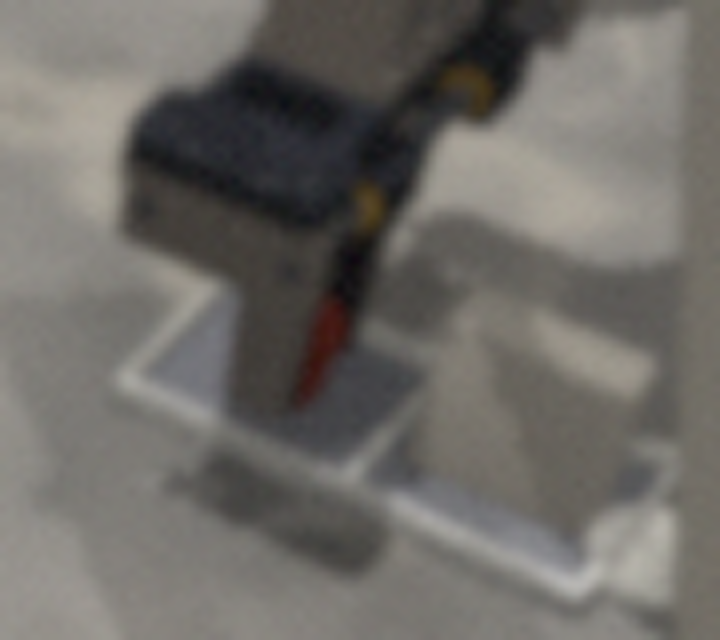

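Open a bit more while rising, then clear off for final views.

Emit:
{"fn": "arm_command", "kwargs": {
  "commands": [
    [0, 0, 3, 0],
    [0, 0, 8, 0],
    [0, 0, 25, 0],
    [0, 0, 55, 0],
    [0, 0, 90, 0],
    [0, 0, 125, 0],
    [0, 0, 150, 0],
    [0, 0, 150, 0]
  ],
  "hand": 40
}}

```text
t: 41.85
ee_pos: [0.5152, -0.322, 0.1551]
tcp_rot: [3.124, 0.292, 0.009]
contact_force: [-0.2, -0.5, 0.4]
opening: 0.0397
```

Emit:
{"fn": "arm_command", "kwargs": {
  "commands": [
    [-30, -30, 0, 0],
    [-60, -60, 0, 0],
    [-90, -90, 0, 0],
    [-120, -120, 0, 0],
    [-150, -150, 0, 0],
    [-180, -180, 10, 0],
    [-210, -210, 20, 0],
    [-230, -230, 30, 0]
  ]
}}

```text
t: 42.65
ee_pos: [0.2806, -0.5519, 0.1801]
tcp_rot: [-3.127, -0.291, 0.001]
contact_force: [0.0, 0.9, 0.2]
opening: 0.0402
```

```bash
python3 look.py v36 scene 0 0 560 420 1 top 130 130 330 170 2; python3 - <<'E'
from h import *
s=np.load('scene_last.npy',allow_pickle=True).item()
crop(s,340,110,110,100,4,'pics/a.png');crop(s,120,250,120,150,4,'pics/b.png')
a=cv2.imread('pics/a.png');b=cv2.imread('pics/b.png');h=np.zeros((600,920,3),np.uint8);h[:400,:440]=a;h[:,440:]=b
cv2.imwrite('pics/ab.png',h[:,:800] if 0 else cv2.resize(h,(782,510)))
E
```

```text
42.65 [ 280.6 -551.9  180.1] 0.0402404769568072
```

View pics/v36_top.png

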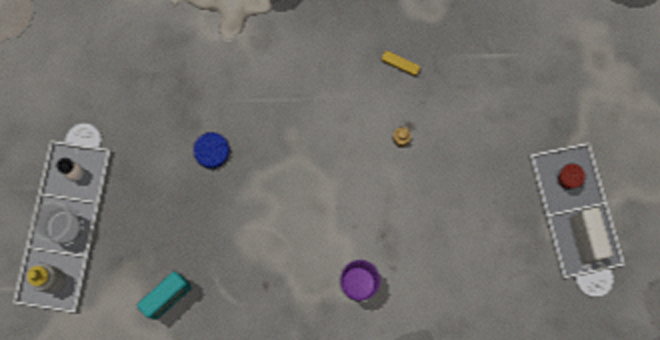

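View pics/ab.png

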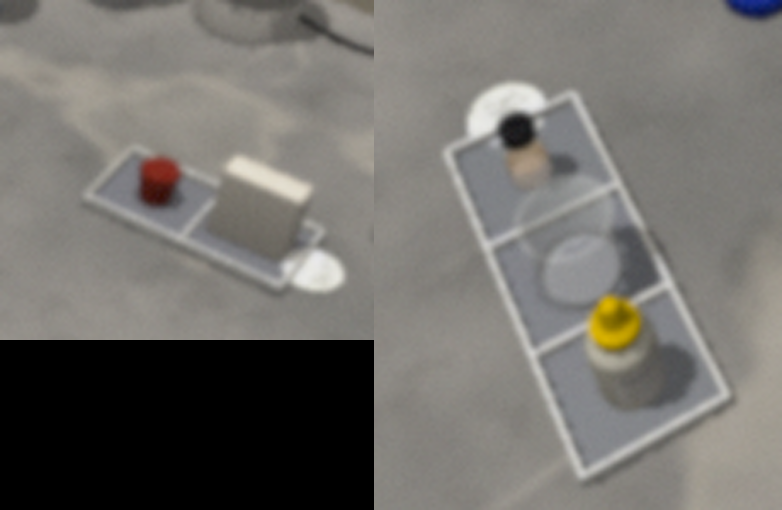

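View pics/v36_scene.png

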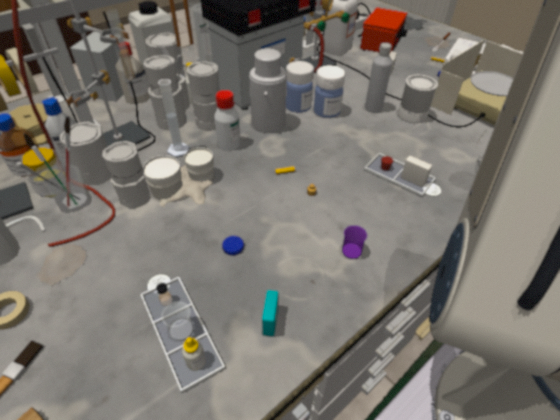

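Both kits are complete and upright. The screw cap (233,245), clip (286,170), weight (312,189) and both decoys are where they started. Handing in.

```bash
python3 -c "
from workcell import order; print(order.finish_job())"
```

```text
the job is handed in; nothing more can be done
None
```

Both kits are made up and the job is handed in, at about 43 s on the robot's clock.

- **Sampling kit (three compartments):** I placed the vial at the tab end, the beaker in the middle, then the dropper bottle at the other end.
- **Shake-test kit (two compartments):** I placed the timer at the tab end, then the stopper at the other end.
- **Last check:** Both final camera views show all five things standing upright, one to a compartment. The screw cap, tube clip, brass weight and the two decoys look unmoved, and the gripper is clear of everything.

- **Height disagreement:** The TCP height I measured was about 21 mm lower than the true height, so I found the bench by touch over bare worktop and corrected for it. After that, the vial, dropper bottle and timer touched the tray floor at the expected height. I lowered the beaker and stopper to that same height but felt no clear contact.
- **Force while probing:** I chained the probing steps too far, and the fingertips pushed on the bench with about 70 N for a moment. That is under the 120 N wrist limit. It is above 40 N, but only the fingertips were touching, and that limit is for the arm and the gripper's body.
- **Opening readings:** The finger openings read 1 to 2 mm off the stated object sizes, but nothing slipped.

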